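Photograph specimen dishes on a taper-shank stage plate

TASK

Photograph the specimen dishes: seat the stage plate's taper shank fully home in the pedestal socket, turning it so that its tang finds the cross slot, stand every dish that is on the blue pad inside its own nest of four stops on the plate, and press the shutter button. Then put the dishes back flat on the blue pad, free the plate by driving the brass drift into the cross slot until it lifts the shank about 7 mm while nothing else holds the plate, hang the plate back in its white stand, and lay the drift back down on the bench on its lower edge, well clear of the pedestal. Keep the dishes upright, and leave the amber dropper bottle and the red timer where they are.

Things in the scene. Friction and masses are not known exactly. Their poses are not given: they have to be found in the camera images.
- stage_plate: Stage plate, 0.34 to 0.50 kg: aluminium disc, diameter 184 mm, with a black grip block on top and a steel taper shank below. Origin: centre of the flange face; z up the axis. Boss of diameter 52 mm to z = 8 mm, disc from 8 to 14 mm, grip block from 14 to 62 mm. Hangs in the white stand at the start, turned any way.
- plate_grip (a point): Where to grip the stage plate: in its black block, on the plate's axis, 46 mm above the flange face, 32 mm above the disc and 16 mm below the block's top. The block is 24 mm along the plate's x (grip across this) and 40 mm along its y. Axes as the plate's.
- plate_flange (a point): Centre of the flange face of the stage plate (axes as the plate's). It rests on the socket's rim when home and on the stand's rim when parked.
- tang_end (a point): Lower end of the shank, on the axis 72 mm below the flange face. The shank is a cone of diameter 26 mm at the flange, 19 mm at 50 mm below it, then a flat tang to the end: 8 mm thick along the plate's x, 17 mm wide along its y.
- pedestal: Fixed pedestal: base 120 x 120 x 16 mm, steel post 62 mm wide. Origin: under the socket's axis, at bench height. A cross slot runs right through the post along the pedestal's y, 12 mm wide (along x), open at both ends 31 mm from the axis; its floor is 45 mm above the bench; above 77 mm is the bore. A rest 26 mm wide carries the floor on to 103 mm from the axis on the -y side.
- socket_mouth (a point): Centre of the socket's rim, 127 mm above the bench, axes as the pedestal's. Conical bore, 27.4 mm wide at the rim, 20.4 mm at its floor 50 mm down. The tang enters the slot only if the plate's y lies along the pedestal's y, either way round, within 0.15 rad; else the plate stays 22 mm high. Two spring balls grip the shank over the last 19 mm: press home with 15 to 25 N.
- slot (a point): Middle of the cross slot's floor, on the socket's axis, 45 mm above the bench; axes as the pedestal's. With the plate home the tang's end is 10 mm above this floor and reaches 8.5 mm either side of the axis along y.
- stand_mouth (a point): Fixed white parking stand, a plain tube on a foot of diameter 96 mm: centre of its rim, 88 mm above the bench; z up. Hole of diameter 38 mm at the rim, wider below, no key: the shank hangs in it loosely, the flange on the rim.
- drift: Brass drift, 0.14 kg, a long wedge on edge with a red grip block at its rear. Origin: under the block's middle; x along the blade to the tip, z up. Lower edge straight, blade 8 mm thick and 23 mm high, the upper edge falling 1 in 4 over the last 68 mm to 6 mm at the tip, which is also thinned to 4 mm. Starts on the bench at the robot's right.
- drift_grip (a point): Centre of the drift's red grip block, 15 mm above its lower edge: block 40 mm long (x), 26 mm wide (y), 30 mm high, 9 mm of it beside the blade on each side. Axes as the drift's. The whole drift weighs 0.14 kg.
- drift_tip (a point): Tip of the drift at its lower edge: 190 mm ahead of the grip block's centre along x, 15 mm below it. Pushed along the slot floor, the blade touches the tang when the tip is about 8 mm past the socket's axis, then lifts the plate 1 mm for every 4 mm. It is slippery and needs 10 to 20 N; let go, it stays.
- pad_middle (a point): Centre of the top of the blue absorbent pad fixed to the bench: 256 mm (its x) by 100 mm (its y), 3 mm thick.
- shutter_top (a point): Centre of the top of the round red shutter button, diameter 26 mm, on a grey box on the bench; about 46 mm above the bench; pressed straight down.
- shutter (a joint): Travel of the shutter button: 0 m up, 0.006 m fully down; springs back; about 5 N.
- dropper: Small amber dropper bottle with a black bulb, 36 mm wide, 108 mm high, a bystander at the back left; middle of its underside.
- timer_red: Red bench timer, 78 x 62 x 17 mm, a bystander on the left; middle of its underside.
- nest_1 (a point): Nest 1 of the stage plate: a point on the disc's top, 56 mm from the axis, along the plate's +x. Four round black stops, diameter 8 mm and 9 mm high, stand 36.5 mm from it, at 45 degrees to the line from the axis; a dish fits between them with 2.5 mm to spare. There is room for fingers beside the dish along the tangent. It moves with the plate.
- dish_1_mid (a point): Specimen dish 1 (may be absent): shallow round glass dish, 60 mm across, 14 mm high, 60 g; centre, half-way up, 7 mm above its underside. Starts on the blue pad; any nest will do for it.
- nest_2 (a point): Nest 2 of the stage plate: a point on the disc's top, 56 mm from the axis, 120 degrees from +x towards +y. Four round black stops, diameter 8 mm and 9 mm high, stand 36.5 mm from it, at 45 degrees to the line from the axis; a dish fits between them with 2.5 mm to spare. There is room for fingers beside the dish along the tangent. It moves with the plate.
- dish_2_mid (a point): Specimen dish 2 (may be absent): shallow round glass dish, 60 mm across, 14 mm high, 60 g; centre, half-way up, 7 mm above its underside. Starts on the blue pad; any nest will do for it.
- nest_3 (a point): Nest 3 of the stage plate: a point on the disc's top, 56 mm from the axis, 240 degrees from +x. Four round black stops, diameter 8 mm and 9 mm high, stand 36.5 mm from it, at 45 degrees to the line from the axis; a dish fits between them with 2.5 mm to spare. There is room for fingers beside the dish along the tangent. It moves with the plate.
- dish_3_mid (a point): Specimen dish 3 (may be absent): shallow round glass dish, 60 mm across, 14 mm high, 60 g; centre, half-way up, 7 mm above its underside. Starts on the blue pad; any nest will do for it.
Not all that is in view belongs to the job. Leave any turquoise look-alike of the part that bears dish_2_mid alone.

How it is judged (in metres and radians):
On the way, in this order (a step that is already met when the one before it is completed fails the run):
1. the stage plate is fully home in the pedestal's socket, level, and let go (horizontal distance between plate_flange and socket_mouth below 0.004 m and z of plate_flange in the frame of socket_mouth below 0.0025 m and angle between plate_flange's own z axis and vertical below 0.04 rad and contact force between the fingers and stage_plate below 0.2 N), for 0.3 s.
2. every dish stands flat inside a nest of four stops on the seated plate, let go (horizontal distance between plate_flange and socket_mouth below 0.004 m and z of plate_flange in the frame of socket_mouth below 0.0025 m and angle between plate_flange's own z axis and vertical below 0.04 rad and ((horizontal distance between dish_1_mid and nest_1 below 0.006 m and z of dish_1_mid in the frame of nest_1 between 0.004 and 0.0105 m) or (horizontal distance between dish_1_mid and nest_2 below 0.006 m and z of dish_1_mid in the frame of nest_2 between 0.004 and 0.0105 m) or (horizontal distance between dish_1_mid and nest_3 below 0.006 m and z of dish_1_mid in the frame of nest_3 between 0.004 and 0.0105 m)) and angle between each of dish_1_mid, dish_2_mid, dish_3_mid's own z axis and vertical below 0.08 rad and contact force between the fingers and dish_1 below 0.2 N and ((horizontal distance between dish_2_mid and nest_1 below 0.006 m and z of dish_2_mid in the frame of nest_1 between 0.004 and 0.0105 m) or (horizontal distance between dish_2_mid and nest_2 below 0.006 m and z of dish_2_mid in the frame of nest_2 between 0.004 and 0.0105 m) or (horizontal distance between dish_2_mid and nest_3 below 0.006 m and z of dish_2_mid in the frame of nest_3 between 0.004 and 0.0105 m)) and contact force between the fingers and dish_2 below 0.2 N and ((horizontal distance between dish_3_mid and nest_1 below 0.006 m and z of dish_3_mid in the frame of nest_1 between 0.004 and 0.0105 m) or (horizontal distance between dish_3_mid and nest_2 below 0.006 m and z of dish_3_mid in the frame of nest_2 between 0.004 and 0.0105 m) or (horizontal distance between dish_3_mid and nest_3 below 0.006 m and z of dish_3_mid in the frame of nest_3 between 0.004 and 0.0105 m)) and contact force between the fingers and dish_3 below 0.2 N), for 0.3 s.
3. the shutter button is pressed down while the dishes are in their nests (value of joint shutter above 0.004 m and ((horizontal distance between dish_1_mid and nest_1 below 0.006 m and z of dish_1_mid in the frame of nest_1 between 0.004 and 0.0105 m) or (horizontal distance between dish_1_mid and nest_2 below 0.006 m and z of dish_1_mid in the frame of nest_2 between 0.004 and 0.0105 m) or (horizontal distance between dish_1_mid and nest_3 below 0.006 m and z of dish_1_mid in the frame of nest_3 between 0.004 and 0.0105 m)) and angle between each of dish_1_mid, dish_2_mid, dish_3_mid's own z axis and vertical below 0.08 rad and contact force between the fingers and dish_1 below 0.2 N and ((horizontal distance between dish_2_mid and nest_1 below 0.006 m and z of dish_2_mid in the frame of nest_1 between 0.004 and 0.0105 m) or (horizontal distance between dish_2_mid and nest_2 below 0.006 m and z of dish_2_mid in the frame of nest_2 between 0.004 and 0.0105 m) or (horizontal distance between dish_2_mid and nest_3 below 0.006 m and z of dish_2_mid in the frame of nest_3 between 0.004 and 0.0105 m)) and contact force between the fingers and dish_2 below 0.2 N and ((horizontal distance between dish_3_mid and nest_1 below 0.006 m and z of dish_3_mid in the frame of nest_1 between 0.004 and 0.0105 m) or (horizontal distance between dish_3_mid and nest_2 below 0.006 m and z of dish_3_mid in the frame of nest_2 between 0.004 and 0.0105 m) or (horizontal distance between dish_3_mid and nest_3 below 0.006 m and z of dish_3_mid in the frame of nest_3 between 0.004 and 0.0105 m)) and contact force between the fingers and dish_3 below 0.2 N), for 0.05 s.
4. every dish is back on the blue pad (x of dish_1_mid in the frame of pad_middle between -0.103 and 0.103 m and y of dish_1_mid in the frame of pad_middle between -0.025 and 0.025 m and z of each of dish_1_mid, dish_2_mid, dish_3_mid in the frame of pad_middle below 0.012 m and angle between each of dish_1_mid, dish_2_mid, dish_3_mid's own z axis and vertical below 0.08 rad and x of dish_2_mid in the frame of pad_middle between -0.103 and 0.103 m and y of dish_2_mid in the frame of pad_middle between -0.025 and 0.025 m and x of dish_3_mid in the frame of pad_middle between -0.103 and 0.103 m and y of dish_3_mid in the frame of pad_middle between -0.025 and 0.025 m), for 0.2 s.
5. the drift, driven into the cross slot, has lifted the plate at least 5 mm off its seat and carries it, with the plate not held by the gripper (z of plate_flange in the frame of socket_mouth between 0.005 and 0.025 m and horizontal distance between plate_flange and socket_mouth below 0.012 m and contact force between drift and stage_plate above 0.5 N and contact force between the fingers and stage_plate below 0.2 N), for 0.3 s.
At the end, for the whole second after the job is handed in: plate upright in its stand (within 12 mm of its axis, flange within 4 mm of its rim), every dish flat on the blue pad (middle 25 mm or more inside its edges), the drift low on the bench with grip and tip over 120 mm from the socket, plate and drift at rest (all of step 4 and horizontal distance between plate_flange and stand_mouth below 0.012 m and z of plate_flange in the frame of stand_mouth below 0.004 m and angle between plate_flange's own z axis and vertical below 0.06 rad and linear speed of each of stage_plate, drift below 0.02 m/s and height (world z) of drift_grip below 0.04 m and height (world z) of drift_tip below 0.03 m and horizontal distance between each of drift_tip, drift_grip and socket_mouth above 0.12 m); the robot touches nothing.
It fails at once if a dish is tipped (angle between any of dish_1_mid, dish_2_mid, dish_3_mid's own z axis and vertical above 0.7 rad).
It fails at once if the amber dropper bottle or the red timer is pushed more than 3 cm (distance of any of dropper, timer_red from where it was at the start of the episode above 0.03 m).
Of dish_1, dish_2, dish_3 only 1 to 3 are there at a start; the rules pass over those that are not, and their reading is None.
At some moment in a run one of drift may be knocked a few centimetres aside while the robot is not near it.
It also fails if it takes over 210 s, if anything falls off the work surface, if the arm or the gripper's body presses on something with over 40 N, if the wrist force passes 120 N, or if a joint passes its speed limit or range.

ROBOT

A 6-joint arm with a two-finger parallel gripper is mounted at the origin on a cart in front of the work surface, level with it; the furniture and walls round the work are solid. World frame = base frame: x ahead of the robot, y to its left, z up, the work surface at z = 0. Lengths are in mm, angles in rad, forces in N, time in s.
With the tool pointing down it reaches from about 275 to 725 mm from the base axis. Payload 5.6 kg.
Tool frame: the origin (TCP) lies at the very end of the fingers, on their centre line; the grasp point (between the pads) lies 19 mm behind it; z points along the fingers, y is the line along which they close (so a half turn about z gives the same grasp; the last joint's range is limited). The gripper opens to 85 mm and grips with 20 to 120 N. Pads are 22 mm wide; open, the fingers measure 114 mm over their backs; the gripper's body (76 mm by 85 mm) begins 54 mm behind the grasp point. The pads swing forward as they close: fully open they stand 13 mm farther back than shut.
Start: joints at [-0.96, 0.255, 0.108, 0, -1.424, -0.285], TCP at [176.056, -521.054, 231.283] pointing down, gripper open.
Joint ranges: [-2.95, 2.95], [-1.21, 1.97], [-1.09, 1.5], [-2.87, 1.71], [-2.94, -0.07], [-3.05, 3.05]. Speed limits (rad/s): [2.57, 2.57, 3.14, 3.14, 3.14, 3.14].

INTERFACE

Orientations are given as a unit quaternion [x, y, z, w].
In Python, from rig import robot gives the robot as it stands.
- The arm moves only by the shell command python3 -m handwheel 'ROWS'. ROWS is JSON, a list of rows, each a list of 7 numbers: the closure, from 0 (fully open) to 1 (shut), then the shift along the world's x, y, z in units of 40 mm (1.0 is 40 mm), then the turn, a rotation vector about the world's x, y, z in units of 10 degrees (1.0 is 10 degrees). A call has 1 to 10 rows; each row shifts and turns the commanded pose from where the row before left it; what a row does not reach is not made up. A row lasts 1/8 s, in which the tool goes at most 62.5 mm and 10.7 degrees, less where a joint would pass 70% of its speed; a pose out of reach is approached as far as the arm can. A call is refused whole if a number of a shift passes 1 or a number of a turn 1, either way. A call with a gripper value outside its range is refused whole. The fingers move at their own pace and stop on an object; the grip force is fixed at half the most. Time passes only in rows, so rows that do not move let the fingers close. It gives the time, the measured TCP pose, the force, the opening and the grip force at its end, in the units of the state.
- robot.state(): the state, without advancing time (a new reading comes with each control period).
- robot.capture(name): name is "scene" or "top"; returns a dict with "img" (384x512x3 uint8, blue, green, red), "fx", "fy", "cx", "cy" (pixels), "eye" and "rotation" of the camera in the world. Camera axes: x right, y up, looking along -z (the intrinsics and any distortion apply to the point x, -y, -z); pixel columns grow to the right and rows downward; lengths in mm; the calibration is good to about 2 mm. A picture is of the moment at which its call begins. There is no depth.
- robot.close_job(): hands the job in; it is judged then, once.
The state is a dict: "time": time; "joint_positions": joint angles; "qvel": joint speeds; "joint_efforts": joint torques, N m; "eef_pos": TCP position; "eef_rot": TCP orientation; "wrist_force": force on the tool from outside, world axes, zero at the start; "torque": the same for the moment, N m; "gripper_width": opening from 0.0 (shut) to 1.0 (fully open); "finger_force": force on a finger pad.
Only numpy, scipy, OpenCV 4.12 (cv2) and the standard library are available. Lean on these libraries where they do the work, as an engineer would, in place of code of your own. Each camera call takes 0.05 s, during which the arm holds its last target. There are 200 camera calls.

## Working session

There is one attempt and no reset: what is moved stays moved. The work goes in short steps, Python scripts to look and compute and a shell command to move; the robot and the scene stay as the last step left them, time stands still between calls to the robot, and variables do not carry over. Pictures are saved under pics/ and viewed, at most 14 in all, crops included, and the job is handed in when it is done.

```bash
ls; mkdir -p pics; cat > h.py <<'E'
import numpy as np, cv2
from rig import robot
def snap(name,fn=None):
    c=robot.capture(name)
    if fn: cv2.imwrite('pics/'+fn,c['img'])
    return c
def ray(c,u,v):
    d=np.array([(u-c['cx'])/c['fx'],-(v-c['cy'])/c['fy'],-1.0])
    return np.array(c['eye']),np.array(c['rotation'])@d
def onz(c,u,v,z):
    e,d=ray(c,u,v); return e+d*(z-e[2])/d[2]
def proj(c,p):
    q=np.array(c['rotation']).T@(np.array(p)-np.array(c['eye']))
    return c['cx']+c['fx']*q[0]/-q[2], c['cy']-c['fy']*q[1]/-q[2]
E
python3 - <<'E'
from h import *
a=snap('scene','s0.png');b=snap('top','t0.png')
for c in(a,b): print({k:np.round(v,3).tolist() if not isinstance(v,(int,float)) else v for k,v in c.items() if k!='img'})
print(robot.state())
E
```

```text
pics
{'fx': 440.1663165044096, 'fy': 440.1663165044096, 'cx': 260.0305802323685, 'cy': 190.48352847954612, 'eye': [-80.436, 1106.403, 961.65], 'rotation': [-0.138, 0.432, 0.857, -0.245]}
{'fx': 409.2970533031632, 'fy': 409.2970533031632, 'cx': 257.27612792059756, 'cy': 185.16677748867144, 'eye': [486.357, 133.258, 1301.103], 'rotation': [0.023, -0.018, -0.707, 0.707]}
{'time': 0.1, 'joint_positions': array([-9.60393705e-01,  2.55703811e-01,  1.07120914e-01, -3.89222370e-04,
       -1.42390145e+00, -2.84614735e-01]), 'qvel': array([-0.0001802 , -0.00261163,  0.00382831,  0.0031185 ,  0.00063762,
       -0.00096059]), 'joint_efforts': array([-2.46156829e-03, -3.87608385e+01,  2.38472199e+01,  5.37786976e+00,
       -3.87057691e-03,  3.55904810e-06]), 'eef_pos': array([ 175.93641151, -520.63372387,  230.47767471]), 'eef_rot': array([-1.62146187e-01,  9.86766368e-01,  8.44192672e-04, -1.91684155e-04]), 'wrist_force': array([ 0.07664758, -0.28369127,  0.01088396]), 'torque': array([ 0.00171032, -0.03502824,  0.01946084]), 'finger_force': 0.0, 'gripper_width': 0.9989148859445012}
```

```bash
python3 - <<'E'
s=open('h.py').read()
s=s.replace("    if fn:","    from scipy.spatial.transform import Rotation as R\n    c['rotation']=R.from_quat(c['rotation']).as_matrix()\n    if fn:")
open('h.py','w').write(s)
E
```

```text
(no output)
```

View pics/s0.png

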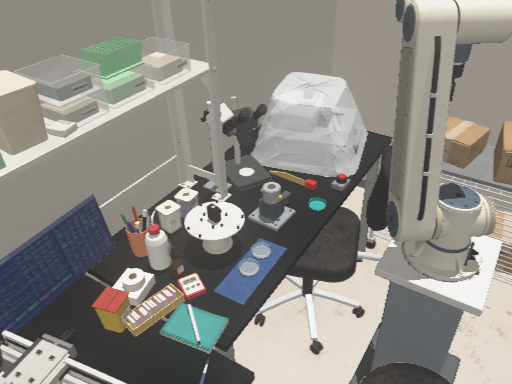

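View pics/t0.png

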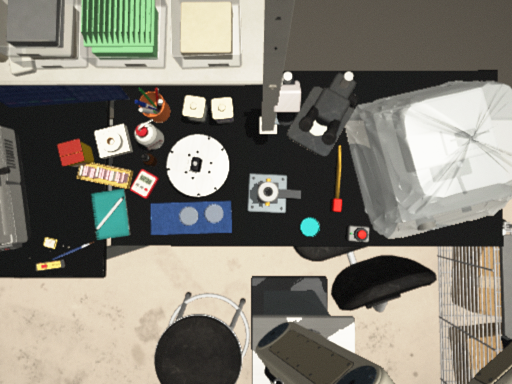

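```bash
python3 - <<'E'
from h import *
b=snap('top');im=b['img']
cv2.imwrite('pics/t1.png',cv2.resize(im[115:250,130:380],None,fx=3.2,fy=3.2,interpolation=cv2.INTER_CUBIC))
for n,u,v,z in [('plate',197,165,102),('stand top',197,165,88),('ped',267,192,127),('pad',191,218,3),('driftgrip',337,205,30),('tip',338,148,6),('button',361,235,46),('dropper',148,158,100),('timer',145,183,17),('post',270,125,0)]:
    print(n,onz(b,u,v,z).round())
E
```

```text
plate [616. 319. 102.]
stand top [618. 321.  88.]
ped [535. 113. 127.]
pad [458. 351.   3.]
driftgrip [ 499. -106.   30.]
tip [ 681. -115.    6.]
button [ 408. -175.   46.]
dropper [637. 464. 100.]
timer [568. 495.  17.]
post [756. 101.   0.]
```

View pics/t1.png

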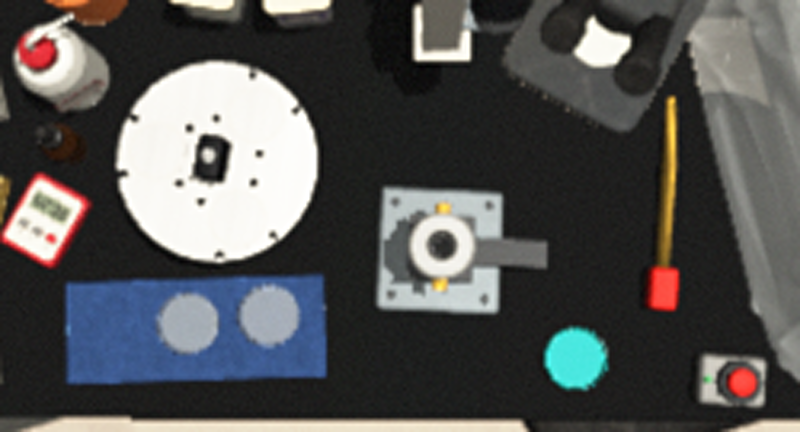

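```bash
python3 - <<'E'
from h import *
a=snap('scene');im=a['img']
cv2.imwrite('pics/s1.png',cv2.resize(im[150:310,150:370],None,fx=3.6,fy=3.6,interpolation=cv2.INTER_CUBIC))
b=snap('top');t=b['img'];hsv=cv2.cvtColor(t,cv2.COLOR_BGR2HSV)
def blobs(m,box,n=3):
    u0,v0,u1,v1=box;mm=np.zeros_like(m);mm[v0:v1,u0:u1]=m[v0:v1,u0:u1]
    cs,_=cv2.findContours(mm,cv2.RETR_EXTERNAL,cv2.CHAIN_APPROX_NONE)
    return sorted(cs,key=cv2.contourArea)[::-1][:n]
g=cv2.cvtColor(t,cv2.COLOR_BGR2GRAY)
def rep(n,m,box,z,k=1,hull=True):
    for c in blobs(m.astype(np.uint8)*255,box,k):
        c=cv2.convexHull(c); e=cv2.minAreaRect(c);(cx,cy),_=cv2.minEnclosingCircle(c)
        M=cv2.moments(c);p=(M['m10']/M['m00'],M['m01']/M['m00'])
        bx=cv2.boxPoints(e);w=[onz(b,*q,z)[:2] for q in bx]
        d1=w[1]-w[0];d2=w[2]-w[1];print(n,np.round(p,1),onz(b,*p,z).round(1),'sides',np.linalg.norm(d1).round(),np.degrees(np.arctan2(d1[1],d1[0])).round(1),np.linalg.norm(d2).round(),np.degrees(np.arctan2(d2[1],d2[0])).round(1))
rep('disc',g>150,(160,130,235,200),102)
rep('rim',g>150,(255,175,282,208),127)
blue=(hsv[...,0]>95)&(hsv[...,0]<130)&(hsv[...,1]>60)
rep('pad',blue,(140,190,240,245),3)
dish=(hsv[...,1]<110)&(g>110)
rep('dish',dish,(152,203,231,234),17,3)
red=((hsv[...,0]<8)|(hsv[...,0]>172))&(hsv[...,1]>150)&(hsv[...,2]>90)
rep('dgrip',red,(325,190,350,218),30)
rep('btn',red,(350,225,372,245),46)
yel=(hsv[...,0]>12)&(hsv[...,0]<35)&(hsv[...,1]>120)&(hsv[...,2]>70)
rep('blade',yel,(325,135,350,205),15)
rep('base',g>70,(245,172,289,215),16)
E
```

```text
disc [197.4 165.1] [615.8 317.5 102. ] sides 184.0 -44.5 183.0 -135.0
rim [268. 191.] [538.3 110.1 127. ] sides 75.0 -90.0 92.0 179.8
pad [190.9 217.6] [459.5 351.7   3. ] sides 262.0 -88.2 105.0 -178.0
dish [213.9 213.2] [473.6 277.2  17. ] sides 57.0 -44.8 58.0 -134.8
dish [188.3 215.5] [466.3 357.6  17. ] sides 59.0 0.7 57.0 -90.0
dgrip [336.8 204.6] [ 500.5 -104.9   30. ] sides 28.0 -90.0 40.0 179.3
btn [361.4 234.2] [ 410.4 -176.    46. ] sides 26.0 -45.5 26.0 -135.3
blade [338.6 171.2] [ 605.6 -114.6   15. ] sides 165.0 -3.7 14.0 -93.2
base [267.4 192.8] [537.7 109.8  16. ] sides 121.0 -2.6 127.0 -92.7
```

View pics/s1.png

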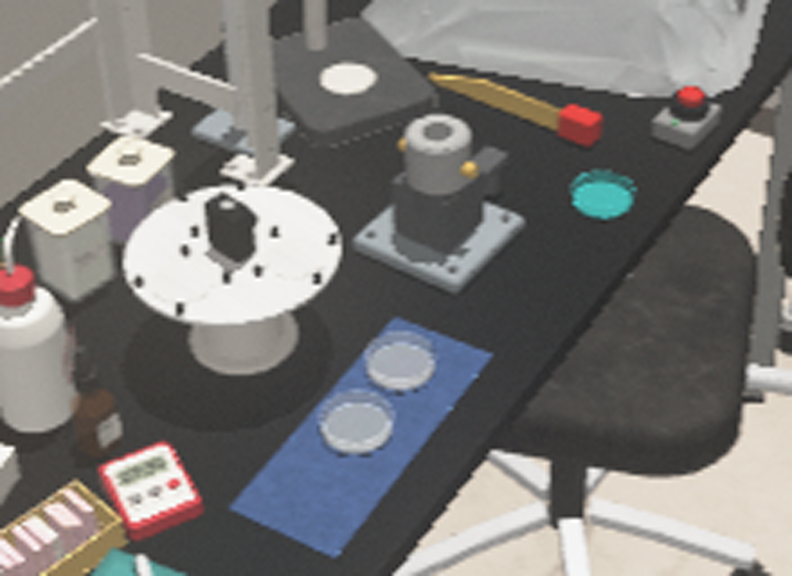

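```bash
cat >> h.py <<'E'
def tri(obs):
    A=np.zeros((3,3));y=np.zeros(3)
    for c,(u,v) in obs:
        e,d=ray(c,u,v);d/=np.linalg.norm(d);P=np.eye(3)-np.outer(d,d);A+=P;y+=P@e
    p=np.linalg.solve(A,y); return p,[np.round(np.array(proj(c,p))-o,1) for c,o in obs]
E
python3 - <<'E'
from h import *
from scipy.spatial.transform import Rotation as R
a=snap('scene');b=snap('top')
T=lambda x,y:(130+(x+.5)/3.2-.5,115+(y+.5)/3.2-.5)
S=lambda x,y:(150+(x+.5)/3.6-.5,150+(y+.5)/3.6-.5)
print('rim',tri([(a,S(438,131)),(b,T(442,246))]), onz(b,*T(442,246),127),onz(a,*S(438,131),127))
print('base', [onz(b,*T(*p),16).round(1) for p in [(383,187),(503,194),(499,312),(377,305)]])
print('rest end',[onz(b,*T(*p),45).round(1) for p in [(547,241),(547,268)]])
# disc in scene
g=cv2.cvtColor(a['img'],cv2.COLOR_BGR2GRAY);m=np.zeros_like(g);m[195:245,180:250]=(g[195:245,180:250]>185)*255
c=max(cv2.findContours(m,0,1)[0],key=cv2.contourArea);e=cv2.fitEllipse(cv2.convexHull(c));print('disc scene',e,onz(a,*e[0],102))
ctr=onz(b,197.4,165.1,102)[:2]
out=[(252,75),(295,110),(135,118),(122,172),(219,255),(273,237)];inn=[(189,127),(216,118),(260,153),(254,183),(200,202),(179,182)]
W=np.array([onz(b,*T(*p),111)[:2] for p in out+inn]);print('stops centre',W.mean(0))
an=np.degrees(np.arctan2(*(W-W.mean(0)).T[::-1]));print(np.round(an),np.linalg.norm(W-W.mean(0),axis=1).round())
for n,p,z in[('dropper',(60,150),50),('microbase',(625,130),10),('microbase2',(505,65),10),('hood',(760,330),0),('hood2',(700,100),100),('post',(440,60),0)]: print(n,onz(b,*T(*p),z).round())
s=robot.state();print(R.from_quat(s['eef_rot']).as_matrix().round(2))
# dishes
for p,q in [((400,368),(269,316)),((357,430),(189,323))]: print('dish',onz(a,*S(*p),10).round(1),onz(b,*T(*q),10).round(1))
print('btn',tri([(a,S(690,95)),(b,T(741,382))]))
print('grip',tri([(a,S(580,114)),(b,T(663,279))]))
E
```

```text
rim (array([537.07343161, 110.69286832, 124.94823925]), [array([0.1, 0. ]), array([-0. , -0.1])]) [536.79124712 110.61744807 127.        ] [535.75698425 113.24212233 127.        ]
base [array([599.7, 166.5,  16. ]), array([592.8,  48.4,  16. ]), array([476.9,  52.8,  16. ]), array([483.7, 172.2,  16. ])]
rest end [array([545.1,   8.3,  45. ]), array([519.2,   8.5,  45. ])]
disc scene ((214.9649658203125, 217.8790740966797), (43.61858367919922, 60.88960647583008), 74.50428771972656) [615.15272357 315.05137928 102.        ]
stops centre [615.26723937 316.5636905 ]
[ -22.  -57.   62.   97. -178. -143.   39.    1.  -80. -120.  159.  120.] [85. 86. 85. 87. 86. 87. 40. 39. 41. 40. 40. 39.]
dropper [632. 476.  50.]
microbase [657. -73.  10.]
microbase2 [722.  46.  10.]
hood [ 459. -206.    0.]
hood2 [ 673. -128.  100.]
post [729. 110.   0.]
[[-0.95 -0.32 -0.  ]
 [-0.32  0.95  0.  ]
 [ 0.    0.   -1.  ]]
dish [468.1 288.4  10. ] [472.8 278.7  10. ]
dish [459.3 367.7  10. ] [465.9 357.4  10. ]
btn (array([ 410.65828093, -176.72886258,   39.86173812]), [array([ 0.1, -0. ]), array([-0. , -0.1])])
grip (array([ 505.68130435, -108.5077548 ,   23.05481331]), [array([-1.1,  0. ]), array([0.6, 1.1])])
```

```bash
python3 -m handwheel '[[0,0.5,0.95,0,0,0,-0.13],[0,0.5,0.95,0,0,0,-0.13],[0,0.5,0.95,0,0,0,-0.13],[0,0.5,0.95,0,0,0,-0.13],[0,0.5,0.95,0,0,0,-0.13],[0,0.5,0.95,0,0,0,-0.13],[0,0.5,0.95,0,0,0,-0.13],[0,0.5,0.95,0,0,0,-0.13],[0,0.5,0.95,0,0,0,-0.13],[0,0.5,0.95,0,0,0,-0.13]]'
python3 -m handwheel '[[0,0.5,0.95,0,0,0,-0.13],[0,0.5,0.95,0,0,0,-0.13],[0,0.5,0.95,0,0,0,-0.13],[0,0.5,0.95,0,0,0,-0.13],[0,0.5,0.95,0,0,0,-0.13],[0,0.5,0.95,0,0,0,-0.13],[0,0.5,0.95,0,0,0,-0.13],[0,0.5,0.95,0,0,0,-0.13],[0,0.5,0.95,0,0,0,-0.13],[0,0.5,0.95,0,0,0,-0.13]]'
cat > w.py <<'E'
# where: prints pose; optional target x y z toolY-line angle -> remaining shift in units
import sys
from h import *
from scipy.spatial.transform import Rotation as R
s=robot.state();M=R.from_quat(s['eef_rot']).as_matrix();y=np.degrees(np.arctan2(M[1,1],M[0,1]))
print('t',round(s['time'],2),'pos',s['eef_pos'].round(1),'yaw',round(y,1),'tilt',M[:2,2].round(3),'F',s['wrist_force'].round(1),'w',round(s['gripper_width'],3),'ff',round(s['finger_force'],1),'j6',round(s['joint_positions'][5],2))
if len(sys.argv)>4:
    t=np.array(list(map(float,sys.argv[1:4])));dy=(float(sys.argv[4])-y+90)%180-90
    print('units',((t-s['eef_pos'])/40).round(3),'turn',round(dy/10,3))
E
python3 w.py 615.5 317 118 79.5
```

```text
time: 1.6
eef_pos: [376.5, -139.7, 231.5]
eef_rot: [-0.049, 0.999, -0.0, 0.0]
wrist_force: [0.7, -0.1, 0.3]
gripper_width: 1.0
finger_force: 0.0
time: 2.85
eef_pos: [576.6, 240.3, 231.2]
eef_rot: [0.064, 0.998, -0.0, 0.0]
wrist_force: [0.9, 0.2, -0.4]
gripper_width: 0.996
finger_force: 0.0
t 2.85 pos [576.6 240.3 231.2] yaw 82.6 tilt [-0. -0.] F [ 0.9  0.2 -0.4] w 0.996 ff 0.0 j6 -2.34
units [ 0.973  1.919 -2.83 ] turn -0.313
```

```bash
python3 -m handwheel '[[0,0.5,0.95,-0.7,0,0,-0.16],[0,0.47,0.97,-0.7,0,0,-0.16],[0,0,0,-0.7,0,0,0],[0,0,0,-0.4,0,0,0],[0,0,0,0,0,0,0]]'
python3 w.py 615.5 317 114 79.5; python3 -c "
from h import *
print(robot.state()['joint_positions'].round(2))"
```

```text
time: 3.48
eef_pos: [614.4, 315.0, 130.5]
eef_rot: [0.092, 0.996, -0.001, -0.001]
wrist_force: [-0.1, 0.9, -0.3]
gripper_width: 0.998
finger_force: 0.0
t 3.48 pos [614.4 315.  130.5] yaw 79.4 tilt [-0.002 -0.001] F [-0.1  0.9 -0.3] w 0.998 ff 0.0 j6 -2.45
units [ 0.028  0.05  -0.412] turn 0.005
[ 0.7   0.58  0.34  0.   -1.34 -2.45]
```

```bash
python3 -m handwheel '[[0,0.03,0.05,-0.4,0,0,0],[0,0,0,0,0,0,0],[1,0,0,0,0,0,0],[1,0,0,0,0,0,0],[1,0,0,0,0,0,0],[1,0,0,0,0,0,0],[1,0,0,0,0,0,0],[1,0,0,0,0,0,0]]'
python3 w.py
python3 -m handwheel '[[1,0,0,0.3,0,0,0],[1,0,0,0.6,0,0,0],[1,0,0,0.8,0,0,0],[1,0,0,0.8,0,0,0],[1,0,0,0.8,0,0,0]]'
python3 w.py 537 110.5 242 -3
```

```text
time: 4.47
eef_pos: [616.3, 318.1, 115.8]
eef_rot: [0.092, 0.996, 0.0, 0.0]
wrist_force: [-0.2, 1.4, 2.6]
gripper_width: 0.269
finger_force: 61.3
t 4.47 pos [616.3 318.1 115.8] yaw 79.5 tilt [0.001 0.001] F [-0.2  1.4  2.6] w 0.269 ff 61.3 j6 -2.46
time: 5.1
eef_pos: [615.4, 317.3, 247.7]
eef_rot: [0.092, 0.996, -0.001, -0.001]
wrist_force: [0.5, -0.6, -3.5]
gripper_width: 0.27
finger_force: 60.5
t 5.1 pos [615.4 317.3 247.7] yaw 79.5 tilt [-0.002 -0.001] F [ 0.5 -0.6 -3.5] w 0.27 ff 60.5 j6 -2.46
units [-1.961 -5.17  -0.143] turn -8.246
```

```bash
python3 -m handwheel '[[1,-0.196,-0.517,0,0,0,0.975],[1,-0.196,-0.517,0,0,0,0.975],[1,-0.196,-0.517,0,0,0,0.975],[1,-0.196,-0.517,0,0,0,0.975],[1,-0.196,-0.517,0,0,0,0.975],[1,-0.196,-0.517,0,0,0,0.975],[1,-0.196,-0.517,0,0,0,0.975],[1,-0.196,-0.517,0,0,0,0.975],[1,-0.196,-0.517,0,0,0,0.975],[1,-0.196,-0.517,0,0,0,0.975]]'
python3 -m handwheel '[[1,0,0,0,0,0,0],[1,0,0,0,0,0,0]]'
python3 w.py 537 110.5 242 -3; python3 - <<'E'
from h import *
a=snap('scene');b=snap('top')
x=cv2.resize(a['img'][110:250,200:330],None,fx=4,fy=4,interpolation=cv2.INTER_CUBIC)
y=cv2.resize(b['img'][140:245,215:320],None,fx=4,fy=4,interpolation=cv2.INTER_CUBIC)
h=max(x.shape[0],y.shape[0]);x=x[:h]
o=np.zeros((h,x.shape[1],3),np.uint8);o[:x.shape[0]]=x;cv2.imwrite('pics/s2.png',o)
E
```

```text
time: 6.35
eef_pos: [536.7, 110.0, 246.9]
eef_rot: [-0.69, 0.724, 0.0, -0.001]
wrist_force: [0.1, -0.7, -3.0]
gripper_width: 0.275
finger_force: 60.6
time: 6.6
eef_pos: [537.4, 111.1, 247.1]
eef_rot: [-0.687, 0.726, 0.0, -0.0]
wrist_force: [0.0, 0.6, -2.9]
gripper_width: 0.274
finger_force: 60.7
t 6.6 pos [537.4 111.1 247.1] yaw 176.9 tilt [-0.001  0.   ] F [ 0.   0.6 -2.9] w 0.274 ff 60.7 j6 -0.54
units [-0.011 -0.014 -0.127] turn 0.015
```

View pics/s2.png

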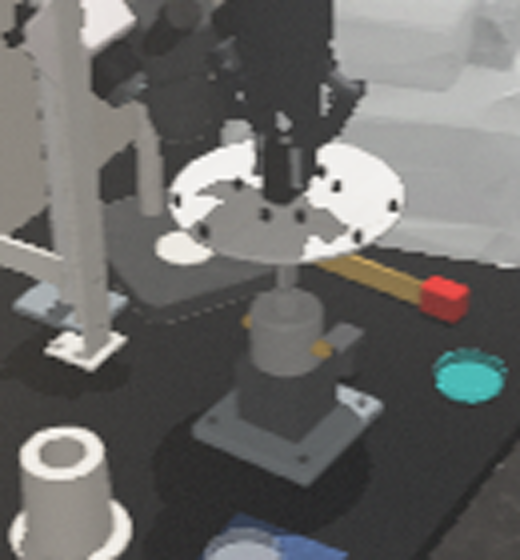

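```bash
python3 - <<'E'
from h import *
a=snap('scene');b=snap('top')
print('plate scene',onz(a,200+287/4-.4,110+202/4-.4,234))
g=cv2.cvtColor(b['img'],cv2.COLOR_BGR2GRAY)
print('stand scene',onz(a,200+62/4-.4,110+455/4-.4,88))
m=np.zeros_like(g);m[135:195,170:225]=(g[135:195,170:225]>110)*255
c=max(cv2.findContours(m,0,1)[0],key=cv2.contourArea);print(cv2.minEnclosingCircle(c),cv2.fitEllipse(c))
cv2.imwrite('pics/t2.png',cv2.resize(b['img'][130:245,160:330],None,fx=4,fy=4,interpolation=cv2.INTER_CUBIC))
E
```

```text
plate scene [528.70423322 122.61509842 234.        ]
stand scene [610.09514167 322.94349464  88.        ]
((198.0, 175.0), 22.47230339050293) ((200.74874877929688, 173.1420135498047), (29.115982055664062, 42.944175720214844), 16.636272430419922)
```

View pics/t2.png

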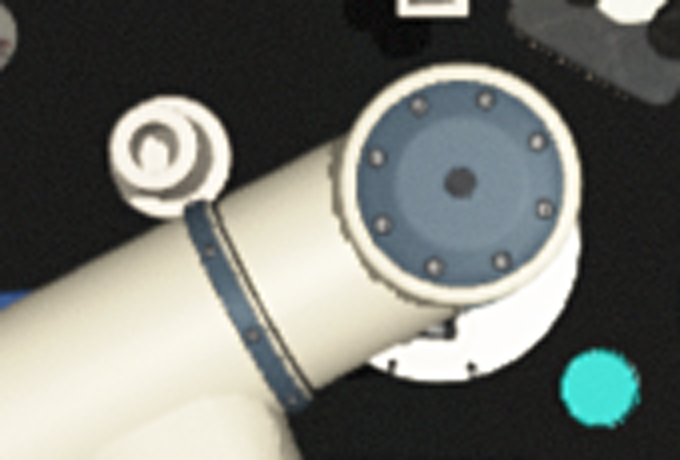

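```bash
python3 - <<'E'
from h import *
a=snap('scene')
for p in [(537.4,111,233.5),(537.4,111,147.3),(537,110.5,127),(537.4,111,247)]:
    u,v=proj(a,p);print(p,round((u-200+.4)*4),round((v-110+.4)*4))
im=a['img'];g=cv2.cvtColor(im,cv2.COLOR_BGR2GRAY);
c=[(u-200+.4)*4 for u in()]
R=np.linspace(0,2*np.pi,60)
o=cv2.resize(im[110:250,200:330],None,fx=4,fy=4,interpolation=cv2.INTER_CUBIC)
for r,z,cx,cy,col in [(92,233.5,537.4,111,(0,0,255)),(9,147.3,537.4,111,(0,255,0)),(13.7,127,537,110.5,(255,255,0))]:
    for t in R:
        u,v=proj(a,(cx+r*np.cos(t),cy+r*np.sin(t),z));cv2.circle(o,(int((u-200+.4)*4),int((v-110+.4)*4)),1,col,-1)
cv2.imwrite('pics/s3.png',o)
E
```

```text
(537.4, 111, 233.5) 285 193
(537.4, 111, 147.3) 286 283
(537, 110.5, 127) 287 304
(537.4, 111, 247) 285 178
```

View pics/s3.png

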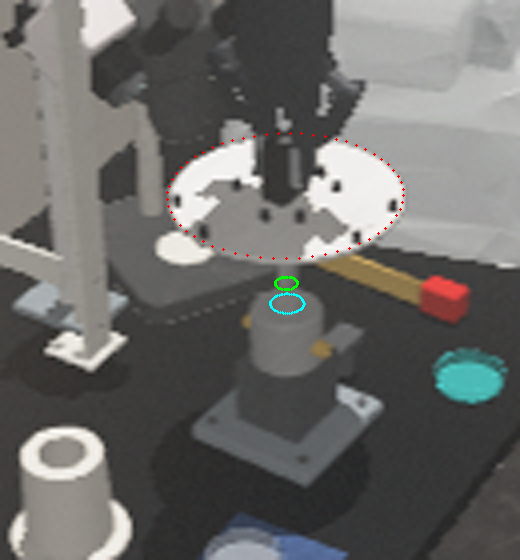

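```bash
python3 -m handwheel '[[1,0,0,-0.4,0,0,0],[1,0,0,-0.3,0,0,0],[1,0,0,-0.3,0,0,0],[1,0,0,0,0,0,0]]'; python3 w.py;python3 -m handwheel '[[1,0,0,-0.3,0,0,0],[1,0,0,-0.25,0,0,0],[1,0,0,0,0,0,0]]';python3 w.py
```

```text
time: 7.35
eef_pos: [537.0, 110.8, 206.1]
eef_rot: [-0.688, 0.726, 0.0, -0.001]
wrist_force: [-0.6, 0.3, -3.9]
gripper_width: 0.274
finger_force: 60.6
t 7.35 pos [537.  110.8 206.1] yaw 177.0 tilt [-0.002 -0.001] F [-0.6  0.3 -3.9] w 0.274 ff 60.6 j6 -0.54
time: 7.72
eef_pos: [537.5, 111.3, 184.3]
eef_rot: [-0.688, 0.726, 0.0, -0.0]
wrist_force: [0.7, 0.9, -3.4]
gripper_width: 0.272
finger_force: 60.6
t 7.72 pos [537.5 111.3 184.3] yaw 177.0 tilt [-0.001  0.   ] F [ 0.7  0.9 -3.4] w 0.272 ff 60.6 j6 -0.54
```

No contact yet; continue into the slot.

```bash
python3 -m handwheel '[[1,0,0,-0.2,0,0,0],[1,0,0,-0.1,0,0,0],[1,0,0,0,0,0,0]]'; python3 w.py;python3 -m handwheel '[[1,0,0,-0.15,0,0,0],[1,0,0,-0.1,0,0,0],[1,0,0,0,0,0,0]]';python3 w.py
```

```text
time: 8.1
eef_pos: [537.7, 111.4, 172.9]
eef_rot: [-0.688, 0.726, 0.0, 0.0]
wrist_force: [0.5, 3.8, -5.3]
gripper_width: 0.269
finger_force: 60.5
t 8.1 pos [537.7 111.4 172.9] yaw 177.0 tilt [-0.     0.001] F [ 0.5  3.8 -5.3] w 0.269 ff 60.5 j6 -0.54
time: 8.48
eef_pos: [537.7, 111.9, 163.3]
eef_rot: [-0.688, 0.725, 0.0, 0.001]
wrist_force: [-0.6, 5.4, -3.9]
gripper_width: 0.272
finger_force: 60.7
t 8.47 pos [537.7 111.9 163.3] yaw 177.0 tilt [0.001 0.002] F [-0.6  5.4 -3.9] w 0.272 ff 60.7 j6 -0.54
```

```bash
python3 -m handwheel '[[1,0,0.03,-0.1,0,0,0],[1,0,0.02,-0.1,0,0,0],[1,0,0,-0.05,0,0,0],[1,0,0,0,0,0,0]]'; python3 w.py;python3 -m handwheel '[[1,0,0,-0.05,0,0,0],[1,0,0,-0.05,0,0,0],[1,0,0,0,0,0,0]]';python3 w.py
```

```text
time: 8.98
eef_pos: [538.0, 113.0, 155.4]
eef_rot: [-0.688, 0.725, -0.001, 0.001]
wrist_force: [-4.7, 3.7, 8.8]
gripper_width: 0.271
finger_force: 62.3
t 8.97 pos [538.  113.  155.4] yaw 177.0 tilt [0.002 0.   ] F [-4.7  3.7  8.8] w 0.271 ff 62.3 j6 -0.54
time: 9.35
eef_pos: [538.1, 113.0, 155.3]
eef_rot: [-0.689, 0.725, -0.002, 0.002]
wrist_force: [-15.0, 4.6, 29.3]
gripper_width: 0.273
finger_force: 65.2
t 9.35 pos [538.1 113.  155.3] yaw 177.1 tilt [0.005 0.001] F [-15.    4.6  29.3] w 0.273 ff 65.2 j6 -0.54
```

```bash
python3 -m handwheel '[[0,0,0,0.02,0,0,0],[0,0,0,0.08,0,0,0],[0,0,0,0.05,0,0,0]]'; python3 w.py
python3 -m handwheel '[[0,0,0,0,0,0,-1],[0,0,0,0,0,0,-1],[0,0,0,0,0,0,-1],[0,0,0,0,0,0,-1],[0,0,0,0,0,0,-1],[0,0,0,0,0,0,-1],[0,0,0,0,0,0,-1],[0,0,0,0,0,0,-1],[0,0,0,0,0,0,-1],[0,0,0,0,0,0,0]]' >/dev/null; python3 w.py
python3 -m handwheel '[[0.5,0,0,0,0,0,0],[0.6,0,0,0,0,0,0],[0.6,0,0,0,0,0,0],[0.6,0,0,0,0,0,0]]' >/dev/null; python3 w.py
```

```text
time: 9.72
eef_pos: [537.8, 112.5, 155.3]
eef_rot: [-0.688, 0.726, -0.0, -0.0]
wrist_force: [-0.4, -0.2, -0.5]
gripper_width: 0.896
finger_force: 0.0
t 9.72 pos [537.8 112.5 155.3] yaw 177.0 tilt [-0.    -0.001] F [-0.4 -0.2 -0.5] w 0.896 ff 0.0 j6 -0.54
t 10.97 pos [537.7 112.7 155. ] yaw 87.1 tilt [-0.    -0.001] F [-0.7  0.  -0.4] w 1.003 ff 0.0 j6 -2.11
t 11.47 pos [537.7 112.9 155.5] yaw 87.0 tilt [ 0. -0.] F [-0.5  0.   1.6] w 0.457 ff 60.8 j6 -2.12
```

```bash
python3 -m handwheel '[[0,0,0,0,0,0,0],[0,0,0,0,0,0,0],[0,0,0,0.4,0,0,0],[0,0,0,1,0,0,0],[0,-0.325,0.825,0.3,0,0,0.9],[0,-0.325,0.825,0,0,0,0.9],[0,-0.325,0.825,0,0,0,0.9],[0,-0.325,0.825,-0.5,0,0,0.9],[0,-0.325,0.825,-0.8,0,0,0.9]]'; python3 w.py 473 278 30 132
python3 - <<'E'
from h import *
a=snap('scene')
cv2.imwrite('pics/s4.png',cv2.resize(a['img'][140:290,190:340],None,fx=4,fy=4,interpolation=cv2.INTER_CUBIC))
E
```

```text
time: 12.6
eef_pos: [472.8, 279.6, 171.8]
eef_rot: [-0.361, 0.933, 0.001, 0.002]
wrist_force: [0.4, 0.5, -0.6]
gripper_width: 1.001
finger_force: 0.0
t 12.6 pos [472.8 279.6 171.8] yaw 132.3 tilt [0.002 0.002] F [ 0.4  0.5 -0.6] w 1.001 ff 0.0 j6 -1.65
units [ 0.004 -0.039 -3.544] turn -0.028
```

View pics/s4.png

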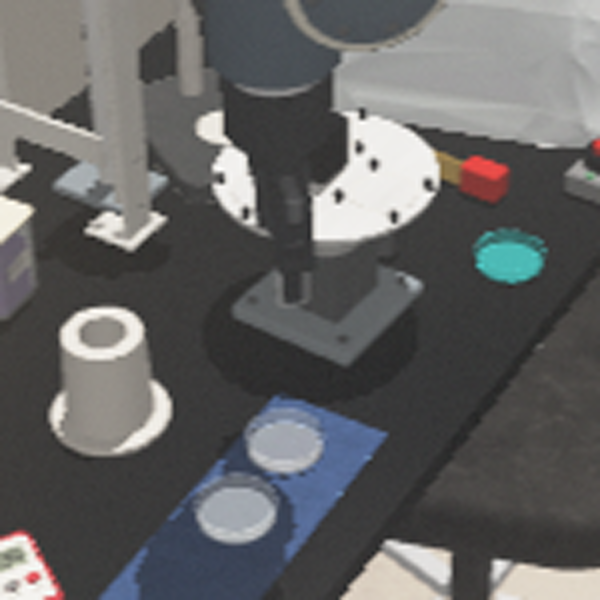

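```bash
python3 -m handwheel '[[0,0,-0.03,-1,0,0,0],[0,0,0,-1,0,0,0],[0,0,0,-1,0,0,0],[0,0,0,-0.8,0,0,0],[0,0,0,-0.35,0,0,0],[0,0,0,0,0,0,0]]'; python3 w.py
python3 -m handwheel '[[0.3,0,0,0,0,0,0],[0.5,0,0,0,0,0,0],[0.5,0,0,0,0,0,0],[0.5,0,0,0,0,0,0]]' ; python3 w.py
```

```text
time: 13.4
eef_pos: [472.6, 276.5, 5.0]
eef_rot: [-0.358, 0.934, -0.0, -0.001]
wrist_force: [-0.1, 0.1, -0.3]
gripper_width: 1.001
finger_force: 0.0
t 13.4 pos [472.6 276.5   5. ] yaw 132.0 tilt [-0.001 -0.001] F [-0.1  0.1 -0.3] w 1.001 ff 0.0 j6 -1.65
time: 13.9
eef_pos: [473.7, 277.6, 7.9]
eef_rot: [-0.358, 0.934, 0.001, 0.002]
wrist_force: [-3.8, -0.9, 9.2]
gripper_width: 0.674
finger_force: 61.8
t 13.9 pos [473.7 277.6   7.9] yaw 132.0 tilt [0.003 0.002] F [-3.8 -0.9  9.2] w 0.674 ff 61.8 j6 -1.65
```

```bash
python3 -m handwheel '[[0,0,0,0.05,0,0,0],[0,0,0,0.05,0,0,0],[0,0,0,0,0,0,1],[0,0,0,0,0,0,1],[0,0,0,0,0,0,1],[0,0,0,0,0,0,1],[0,0,0,0,0,0,1],[0,0,0,0,0,0,1],[0,0,0,0,0,0,1],[0,0,0,0,0,0,1]]'>/dev/null
python3 -m handwheel '[[0,0,0,0,0,0,1],[0,0,0,0,0,0,0],[0.3,0,0,0,0,0,0],[0.5,0,0,0,0,0,0],[0.5,0,0,0,0,0,0],[0.5,0,0,0,0,0,0]]' ; python3 w.py; python3 -m handwheel '[[0.5,0,0,0.3,0,0,0],[0.5,0,0,1,0,0,0],[0.5,0,0,1,0,0,0],[0.5,0,0,1,0,0,0],[0.5,0,0,1,0,0,0]]';python3 w.py 482 115.8 190 267
```

```text
time: 15.9
eef_pos: [472.9, 276.9, 10.7]
eef_rot: [0.913, -0.408, 0.0, -0.0]
wrist_force: [-3.1, -1.4, 9.4]
gripper_width: 0.653
finger_force: 61.4
t 15.9 pos [472.9 276.9  10.7] yaw -138.1 tilt [0.001 0.   ] F [-3.1 -1.4  9.4] w 0.653 ff 61.4 j6 -0.08
time: 16.52
eef_pos: [472.4, 276.5, 183.1]
eef_rot: [0.913, -0.408, 0.0, -0.0]
wrist_force: [0.7, 0.9, 0.1]
gripper_width: 0.657
finger_force: 63.7
t 16.52 pos [472.4 276.5 183.1] yaw -138.1 tilt [0. 0.] F [0.7 0.9 0.1] w 0.657 ff 63.7 j6 -0.08
units [ 0.239 -4.019  0.173] turn 4.51
```

```bash
python3 -m handwheel '[[0.5,0.048,-0.804,0.04,0,0,0.9],[0.5,0.048,-0.804,0.04,0,0,0.9],[0.5,0.048,-0.804,0.04,0,0,0.9],[0.5,0.048,-0.804,0.04,0,0,0.9],[0.5,0.048,-0.804,0,0,0,0.9],[0.5,0,0,-0.2,0,0,0],[0.5,0,0,0,0,0,0]]'; python3 w.py 482 115.8 149 267
python3 - <<'E'
from h import *
a=snap('scene')
o=cv2.resize(a['img'][150:240,200:320],None,fx=6,fy=6,interpolation=cv2.INTER_CUBIC)
for cx,cy,z,r in [(482,115.8,141,30),(482,115.8,168,30)]:
  for t in np.linspace(0,6.28,90):
    u,v=proj(a,(cx+r*np.cos(t),cy+r*np.sin(t),z));cv2.circle(o,(int((u-200+.4)*6),int((v-150+.4)*6)),1,(0,0,255),-1)
cv2.imwrite('pics/s5.png',o)
E
```

```text
time: 17.4
eef_pos: [481.8, 115.9, 179.2]
eef_rot: [1.0, -0.028, -0.001, 0.0]
wrist_force: [0.2, 0.1, -0.1]
gripper_width: 0.658
finger_force: 63.7
t 17.4 pos [481.8 115.9 179.2] yaw -93.2 tilt [-0.001 -0.   ] F [ 0.2  0.1 -0.1] w 0.658 ff 63.7 j6 0.96
units [ 0.006 -0.002 -0.755] turn 0.016
```

View pics/s5.png

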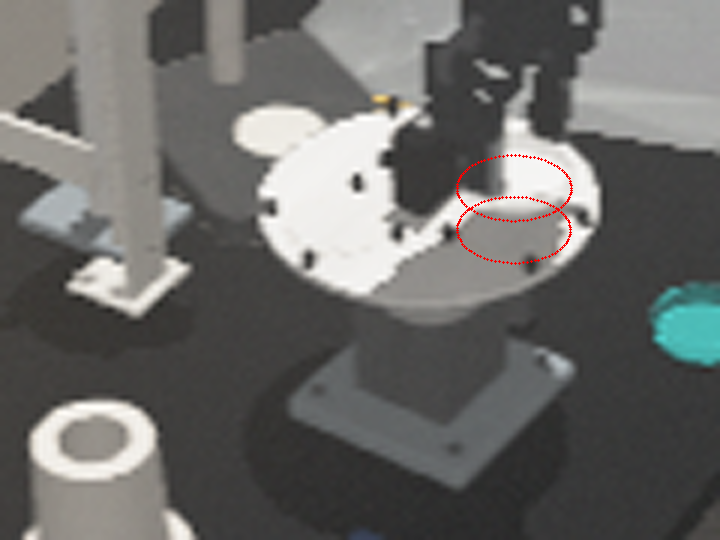

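```bash
python3 - <<'E'
from h import *
a=snap('scene')
x=cv2.resize(a['img'][165:215,255:315],None,fx=6.6,fy=6.6,interpolation=cv2.INTER_CUBIC)
y=cv2.resize(a['img'][230:300,220:300],None,fx=4.9,fy=4.7,interpolation=cv2.INTER_CUBIC)
h=min(len(x),len(y));cv2.imwrite('pics/s6.png',np.hstack([x[:h],y[:h]]))
E
```

```text
(no output)
```

View pics/s6.png

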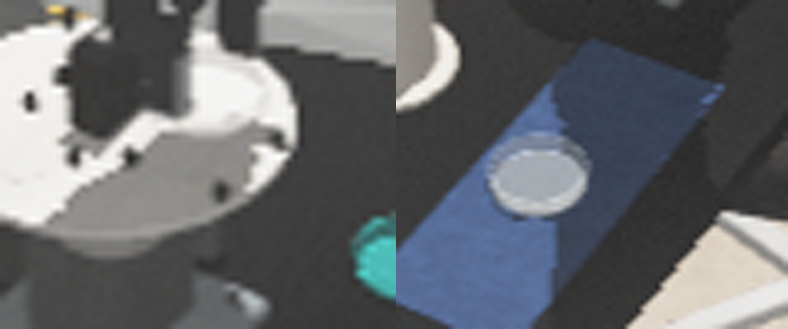

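```bash
python3 -m handwheel '[[0.5,0,0,-0.4,0,0,0],[0.5,0,0,-0.25,0,0,0],[0.5,0,0,-0.06,0,0,0],[0.5,0,0,0,0,0,0]]'; python3 w.py;
```

```text
time: 18.0
eef_pos: [482.4, 116.1, 151.5]
eef_rot: [1.0, -0.026, 0.0, 0.0]
wrist_force: [0.3, -0.3, 0.3]
gripper_width: 0.658
finger_force: 63.7
t 18.0 pos [482.4 116.1 151.5] yaw -93.0 tilt [ 0. -0.] F [ 0.3 -0.3  0.3] w 0.658 ff 63.7 j6 0.97
```

```bash
python3 -m handwheel '[[0.5,0,0,-0.05,0,0,0],[0.5,0,0,0,0,0,0]]'; python3 -m handwheel '[[0.5,0,0,-0.04,0,0,0],[0.5,0,0,0,0,0,0]]'
```

```text
time: 18.25
eef_pos: [482.3, 115.9, 149.4]
eef_rot: [1.0, -0.027, 0.0, -0.0]
wrist_force: [-0.0, -0.5, -0.8]
gripper_width: 0.66
finger_force: 63.7
time: 18.5
eef_pos: [482.3, 116.0, 148.7]
eef_rot: [1.0, -0.026, 0.0, -0.0]
wrist_force: [-4.3, -0.4, 7.2]
gripper_width: 0.658
finger_force: 65.2
```

```bash
python3 -m handwheel '[[0,0,0,0.02,0,0,0],[0,0,0,0,0,0,0],[0,0,0,0.4,0,0,0],[0,0,0,0.8,0,0,0],[0,-0.057,0.857,0,0,0,-0.645],[0,-0.057,0.857,0,0,0,-0.645],[0,-0.057,0.857,0,0,0,-0.645],[0,-0.057,0.857,0,0,0,-0.645],[0,-0.057,0.857,-0.5,0,0,-0.645],[0,-0.057,0.857,-0.8,0,0,-0.645]]' >/dev/null
python3 -m handwheel '[[0,-0.057,0.857,-1,0,0,-0.645],[0,0,0,-1,0,0,0]]' >/dev/null; python3 w.py 466 356 9 222
python3 - <<'E'
from h import *
b=snap('top');cv2.imwrite('pics/t7.png',cv2.resize(b['img'][140:240,160:330],None,fx=4.5,fy=4.5,interpolation=cv2.INTER_CUBIC))
E
```

```text
t 20.0 pos [466.  358.1  62.8] yaw -138.1 tilt [0. 0.] F [-0.5 -1.1 -0.4] w 0.995 ff 0.0 j6 -0.19
units [-1.000e-03 -5.200e-02 -1.344e+00] turn 0.013
```

View pics/t7.png

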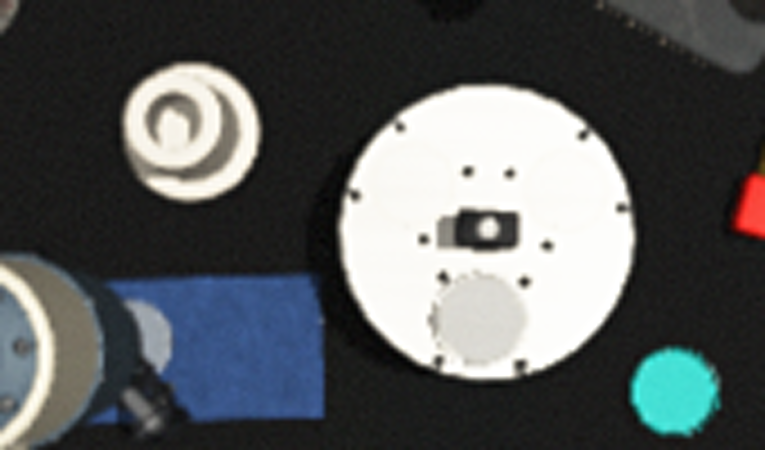

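```bash
python3 -m handwheel '[[0,0,-0.05,-0.8,0,0,0],[0,0,0,-0.5,0,0,0],[0,0,0,0,0,0,0],[0.3,0,0,0,0,0,0],[0.5,0,0,0,0,0,0],[0.5,0,0,0,0,0,0],[0.5,0,0,0,0,0,0]]'; python3 w.py
python3 -m handwheel '[[0,0,0,0,0,0,0],[0,0,0,0,0,0,0],[0,0,0,0,0,0,-1],[0,0,0,0,0,0,-1],[0,0,0,0,0,0,-1],[0,0,0,0,0,0,-1],[0,0,0,0,0,0,-1],[0,0,0,0,0,0,-1],[0,0,0,0,0,0,-1],[0,0,0,0,0,0,-1]]'>/dev/null
python3 -m handwheel '[[0,0,0,0,0,0,-1],[0,0,0,0,0,0,0],[0.3,0,0,0,0,0,0],[0.5,0,0,0,0,0,0],[0.5,0,0,0,0,0,0],[0.5,0,0,0,0,0,0]]' >/dev/null; python3 w.py; python3 -m handwheel '[[0.5,0,0,0.3,0,0,0],[0.5,0,0,1,0,0,0],[0.5,0,0,1,0,0,0],[0.5,0,0,1,0,0,0],[0.5,0,0,1,0,0,0],[0.5,0,0,0.5,0,0,0],[0.5,0,0,0,0,0,0]]';python3 w.py 568.5 159.9 205 147
```

```text
time: 20.92
eef_pos: [467.4, 354.5, 15.2]
eef_rot: [0.913, -0.408, 0.001, -0.001]
wrist_force: [-2.3, -1.7, 9.7]
gripper_width: 0.496
finger_force: 4.8
t 20.93 pos [467.4 354.5  15.2] yaw -138.1 tilt [0.003 0.002] F [-2.3 -1.7  9.7] w 0.496 ff 4.8 j6 -0.19
t 22.93 pos [467.7 355.7  15.2] yaw 132.0 tilt [0.004 0.004] F [-1.2  0.9 11.9] w 0.498 ff 5.9 j6 -1.76
time: 23.8
eef_pos: [466.8, 354.4, 206.5]
eef_rot: [-0.357, 0.934, 0.001, 0.002]
wrist_force: [0.5, 0.3, -0.6]
gripper_width: 0.502
finger_force: 0.0
t 23.8 pos [466.8 354.4 206.5] yaw 131.9 tilt [0.002 0.003] F [ 0.5  0.3 -0.6] w 0.502 ff 0.0 j6 -1.76
units [ 2.542 -4.861 -0.037] turn 1.514
```

```bash
python3 - <<'E'
from h import *
a=snap('scene');cv2.imwrite('pics/s7.png',cv2.resize(a['img'][150:300,190:340],None,fx=3.9,fy=3.9,interpolation=cv2.INTER_CUBIC))
E
```

```text
(no output)
```

View pics/s7.png

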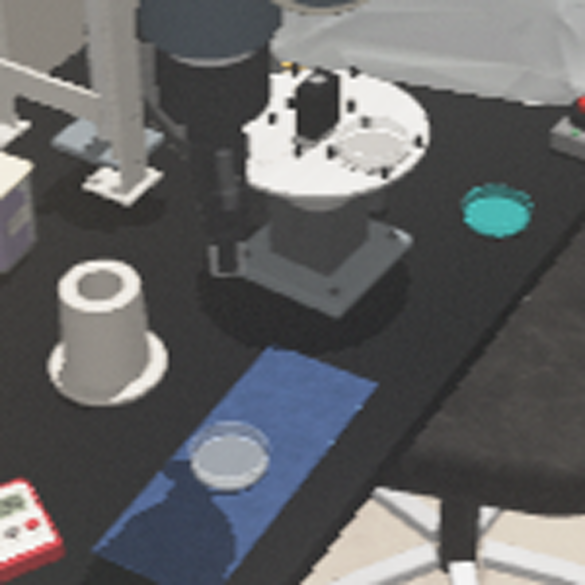

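```bash
python3 -m handwheel '[[0,0,0.04,-1,0,0,0],[0,0,0,-1,0,0,0],[0,0,0,-1,0,0,0],[0,0,0,-1,0,0,0],[0,0,0,-0.7,0,0,0],[0,0,0,-0.35,0,0,0],[0,0,0,0,0,0,0]]'>/dev/null; python3 w.py
python3 -m handwheel '[[0.3,0,0,0,0,0,0],[0.5,0,0,0,0,0,0],[0.5,0,0,0,0,0,0],[0.5,0,0,0,0,0,0]]'>/dev/null; python3 w.py
python3 -m handwheel '[[0,0,0,0,0,0,0],[0,0,0,0,0,0,0],[0,0,0,0,0,0,1],[0,0,0,0,0,0,1],[0,0,0,0,0,0,1],[0,0,0,0,0,0,1],[0,0,0,0,0,0,1],[0,0,0,0,0,0,1],[0,0,0,0,0,0,1],[0,0,0,0,0,0,1]]'>/dev/null
python3 -m handwheel '[[0,0,0,0,0,0,1],[0,0,0,0,0,0,0]]' >/dev/null; python3 w.py
```

```text
t 24.73 pos [465.7 354.7   1.3] yaw 131.8 tilt [-0.002 -0.002] F [-0.4  0.3  1. ] w 1.003 ff 0.0 j6 -1.76
t 25.23 pos [467.2 356.5   4.4] yaw 131.8 tilt [0.003 0.002] F [-0.4  0.2  6.6] w 0.676 ff 64.7 j6 -1.76
t 26.73 pos [466.2 355.4   2.3] yaw -138.3 tilt [-0. -0.] F [0.2 0.  0.1] w 0.996 ff 0.0 j6 -0.19
```

```bash
python3 -m handwheel '[[0,0,0,0.05,0,0,0],[0.3,0,0,0,0,0,0],[0.5,0,0,0,0,0,0],[0.5,0,0,0,0,0,0],[0.5,0,0,0,0,0,0]]' >/dev/null; python3 w.py;  python3 -m handwheel '[[0.5,0,0,0.3,0,0,0],[0.5,0,0,1,0,0,0],[0.5,0,0,1,0,0,0],[0.5,0,0,1,0,0,0],[0.5,0,0,1,0,0,0],[0.5,0,0,0.8,0,0,0],[0.5,0,0,0,0,0,0]]'>/dev/null;python3 w.py 568.5 159.9 205 147
```

```text
t 27.35 pos [466.8 355.9   5.3] yaw -138.2 tilt [0.001 0.001] F [-0.4  0.   5.6] w 0.678 ff 64.6 j6 -0.19
t 28.23 pos [467.2 356.3 211.9] yaw -138.2 tilt [0.004 0.004] F [-0.8  0.1 -1.5] w 0.672 ff 64.4 j6 -0.19
units [ 2.532 -4.91  -0.173] turn -7.481
```

```bash
python3 -m handwheel '[[0.5,0.3165,-0.614,0,0,0,-0.935],[0.5,0.3165,-0.614,0,0,0,-0.935],[0.5,0.3165,-0.614,0,0,0,-0.935],[0.5,0.3165,-0.614,0,0,0,-0.935],[0.5,0.3165,-0.614,0,0,0,-0.935],[0.5,0.3165,-0.614,0,0,0,-0.935],[0.5,0.3165,-0.614,0,0,0,-0.935],[0.5,0.3165,-0.614,0,0,0,-0.935],[0.5,0,0,-0.3,0,0,0],[0.5,0,0,0,0,0,0]]'>/dev/null; python3 w.py 568.5 159.9 147 147
```

```text
t 29.48 pos [566.3 158.9 194.4] yaw 147.1 tilt [-0.004 -0.001] F [-0.4  0.8 -0.6] w 0.68 ff 64.3 j6 -1.11
units [ 0.056  0.025 -1.186] turn -0.008
```

```bash
python3 -m handwheel '[[0.5,0.04,0.025,-0.5,0,0,0],[0.5,0,0,-0.4,0,0,0],[0.5,0,0,-0.2,0,0,0],[0.5,0,0,0,0,0,0],[0.5,0,0,0,0,0,0]]'>/dev/null; python3 w.py 568.5 159.9 143.3 147
```

```text
t 30.1 pos [569.5 160.4 153.3] yaw 147.1 tilt [0.001 0.   ] F [ 0.3 -0.7 -0.6] w 0.68 ff 64.4 j6 -1.11
units [-0.025 -0.011 -0.25 ] turn -0.006
```

```bash
python3 -m handwheel '[[0.5,-0.025,-0.012,-0.12,0,0,0],[0.5,0,0,0,0,0,0],[0.5,0,0,-0.1,0,0,0],[0.5,0,0,0,0,0,0]]'>/dev/null; python3 w.py; python3 -m handwheel '[[0.5,0,0,-0.05,0,0,0],[0.5,0,0,0,0,0,0]]'>/dev/null; python3 w.py 568.5 159.9 143.3 147
```

```text
t 30.6 pos [568.3 159.5 143.7] yaw 147.0 tilt [ 0. -0.] F [ 0.2 -0.5 -0.2] w 0.678 ff 64.4 j6 -1.11
t 30.85 pos [568.7 159.7 143. ] yaw 147.0 tilt [0.002 0.   ] F [-1.   0.6  4.8] w 0.676 ff 65.0 j6 -1.11
units [-0.006  0.006  0.007] turn -0.003
```

```bash
python3 -m handwheel '[[0,0,0,0.03,0,0,0],[0,0,0,0,0,0,0],[0,0,0,0.5,0,0,0],[0,0,0,1,0,0,0],[1,-0.44,-0.933,0.2,0,0,0.33],[1,-0.44,-0.933,0,0,0,0.33],[1,-0.44,-0.933,0,0,0,0.33],[1,-0.44,-0.933,0,0,0,0.33],[1,-0.44,-0.933,0,0,0,0.33],[1,-0.44,-0.933,0,0,0,0.33]]' >/dev/null
python3 -m handwheel '[[1,-0.44,-0.933,-0.3,0,0,0.33],[1,-0.44,-0.933,-0.7,0,0,0.33],[1,-0.44,-0.933,-1,0,0,0.33],[1,0,0,-0.5,0,0,0]]' >/dev/null; python3 w.py 410.5 -176 60 177
python3 - <<'E'
from h import *
b=snap('top');cv2.imwrite('pics/t8.png',cv2.resize(b['img'][140:250,220:380],None,fx=5,fy=5,interpolation=cv2.INTER_CUBIC))
E
```

```text
t 32.6 pos [ 407.2 -177.9  108.8] yaw 176.5 tilt [-0.003  0.001] F [ 0.6  0.9 -0.2] w 0.002 ff 0.0 j6 -0.0
units [ 0.082  0.047 -1.221] turn 0.045
```

View pics/t8.png

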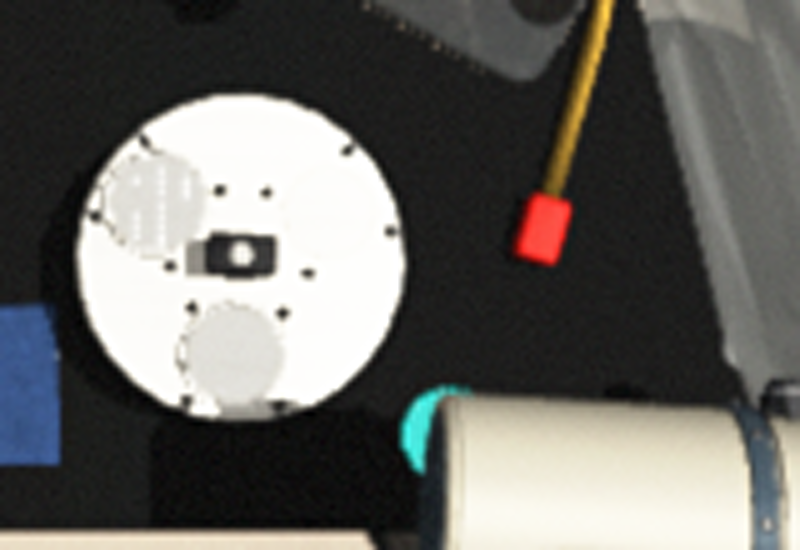

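```bash
python3 -m handwheel '[[1,0.08,0.04,-0.7,0,0,0],[1,0,0,-0.6,0,0,0],[1,0,0,-0.2,0,0,0],[1,0,0,0,0,0,0]]' >/dev/null; python3 w.py;python3 -m handwheel '[[1,0,0,-0.12,0,0,0],[1,0,0,-0.1,0,0,0],[1,0,0,0,0,0,0]]' >/dev/null; python3 w.py
```

```text
t 33.15 pos [ 413.2 -174.7   51.2] yaw 176.7 tilt [-0. -0.] F [-0.  -0.3  0.4] w -0.001 ff 0.0 j6 -0.01
t 33.52 pos [ 413.9 -174.8   42.7] yaw 176.7 tilt [ 0.002 -0.   ] F [0.9 0.7 3.7] w 0.004 ff 1.6 j6 -0.01
```

```bash
python3 -m handwheel '[[1,-0.04,0,-0.05,0,0,0],[1,0,0,-0.05,0,0,0],[1,0,0,-0.03,0,0,0],[1,0,0,0,0,0,0]]' >/dev/null; python3 w.py; python3 -m handwheel '[[1,0,0,-0.04,0,0,0],[1,0,0,0,0,0,0]]' >/dev/null; python3 w.py
```

```text
t 34.02 pos [ 413.1 -175.    39.7] yaw 176.8 tilt [ 0.004 -0.001] F [-3.1  5.  25.8] w 0.002 ff 12.7 j6 -0.01
t 34.27 pos [ 413.2 -175.1   39.4] yaw 176.8 tilt [ 0.005 -0.002] F [-8.1  8.4 39.3] w -0.001 ff 19.4 j6 -0.01
```

```bash
python3 -m handwheel '[[1,0,0,0.5,0,0,0],[1,0,0,1,0,0,0],[0,0,0,1,0,0,0],[0,0.192,0.808,1,0,0,1],[0,0.192,0.808,0.5,0,0,1],[0,0.192,0.808,0.5,0,0,1],[0,0.192,0.808,0,0,0,1],[0,0.192,0.808,0,0,0,1],[0,0.192,0.808,0,0,0,1],[0,0.192,0.808,0,0,0,1]]' >/dev/null;python3 -m handwheel '[[0,0.192,0.808,0,0,0,1],[0,0.192,0.808,0,0,0,1],[0,0,0,0,0,0,0]]' >/dev/null; python3 w.py 482 115.8 142.5 267
```

```text
t 35.9 pos [479.7 117.3 213.8] yaw -93.1 tilt [-0.003 -0.001] F [-0.6 -0.1 -1.6] w 0.999 ff 0.0 j6 0.96
units [ 0.058 -0.037 -1.782] turn 0.012
```

```bash
python3 -m handwheel '[[0,0.05,-0.03,-0.7,0,0,0],[0,0,0,-0.6,0,0,0],[0,0,0,-0.38,0,0,0],[0,0,0,0,0,0,0]]' >/dev/null; python3 w.py 482 115.8 142.5 267
python3 -m handwheel '[[0,0,0,-0.08,0,0,0],[0,0,0,0,0,0,0]]' >/dev/null; python3 w.py
python3 -m handwheel '[[0.3,0,0,0,0,0,0],[0.5,0,0,0,0,0,0],[0.5,0,0,0,0,0,0],[0.5,0,0,0,0,0,0]]' >/dev/null; python3 w.py
```

```text
t 36.4 pos [480.9 113.6 146.5] yaw -93.4 tilt [-0.004 -0.002] F [ 0.1 -0.3 -0.4] w 1.001 ff 0.0 j6 0.96
units [ 0.027  0.055 -0.101] turn 0.04
t 36.65 pos [482.6 114.8 145.3] yaw -93.3 tilt [0. 0.] F [ 0.4 -0.1  0.3] w 1.0 ff 0.0 j6 0.96
t 37.15 pos [482.6 115.  146.1] yaw -93.3 tilt [0.001 0.   ] F [-3.2  0.3  6.1] w 0.671 ff 62.4 j6 0.96
```

```bash
python3 -m handwheel '[[0.5,0,0,0.2,0,0,0],[0.5,0,0,0.5,0,0,0],[0.5,0,0,0.5,0,0,0],[0.5,-0.092,0.812,0,0,0,-0.9],[0.5,-0.092,0.812,0,0,0,-0.9],[0.5,-0.092,0.812,0,0,0,-0.9],[0.5,-0.092,0.812,-0.3,0,0,-0.9],[0.5,-0.092,0.812,-0.6,0,0,-0.9],[0.5,0,0,-1,0,0,0],[0.5,0,0,-1,0,0,0]]' >/dev/null; python3 w.py 464 278 12 222
```

```text
t 38.4 pos [464.1 278.   76.1] yaw -138.2 tilt [0.001 0.001] F [ 0.3  0.1 -0.2] w 0.671 ff 63.9 j6 -0.1
units [-3.000e-03 -1.000e-03 -1.602e+00] turn 0.024
```

```bash
python3 -m handwheel '[[0.5,0,0,-1,0,0,0],[0.5,0,0,-0.5,0,0,0],[0.5,0,0,-0.12,0,0,0],[0.5,0,0,0,0,0,0]]' >/dev/null; python3 w.py;python3 -m handwheel '[[0.5,0,0,-0.04,0,0,0],[0.5,0,0,0,0,0,0]]' >/dev/null; python3 w.py
```

```text
t 38.9 pos [464.6 277.7  12.7] yaw -138.3 tilt [0.001 0.   ] F [-0.1 -0.8 -0.2] w 0.673 ff 64.1 j6 -0.1
t 39.15 pos [464.4 277.6  11.2] yaw -138.3 tilt [0.001 0.001] F [ 0.6  0.4 -0.6] w 0.666 ff 64.1 j6 -0.1
```

```bash
python3 -m handwheel '[[0.5,0,0,-0.08,0,0,0],[0.5,0,0,0,0,0,0]]' >/dev/null; python3 w.py; python3 -m handwheel '[[0,0,0,0.02,0,0,0],[0,0,0,0,0,0,0],[0,0,0,0.5,0,0,0],[0,0,0,1,0,0,0],[0,0,0,1,0,0,0],[0,0,0,1,0,0,0],[0,0,0,1,0,0,0],[0,0.325,-0.368,0.7,0,0,-0.94],[0,0.325,-0.368,0,0,0,-0.94],[0,0.325,-0.368,0,0,0,-0.94]]' >/dev/null; python3 -m handwheel '[[0,0.325,-0.368,0,0,0,-0.94],[0,0.325,-0.368,0,0,0,-0.94],[0,0.325,-0.368,0,0,0,-0.94],[0,0.325,-0.368,0,0,0,-0.94],[0,0.325,-0.368,0,0,0,-0.94],[0,0,0,-0.5,0,0,0],[0,0,0,-0.3,0,0,0],[0,0,0,0,0,0,0]]' >/dev/null;  python3 w.py 568.5 159.9 144 147
```

```text
t 39.4 pos [464.6 277.7   8.3] yaw -138.3 tilt [0.001 0.001] F [-2.  -0.3  4.9] w 0.673 ff 64.9 j6 -0.1
t 41.65 pos [567.4 159.4 182.9] yaw 146.5 tilt [-0.002 -0.001] F [ 0.9 -0.7  0.8] w 0.995 ff 0.0 j6 -1.12
units [ 0.028  0.011 -0.974] turn 0.046
```

```bash
python3 -m handwheel '[[0,0.025,0.01,-0.5,0,0,0],[0,0,0,-0.4,0,0,0],[0,0,0,-0.05,0,0,0],[0,0,0,0,0,0,0]]' >/dev/null; python3 w.py 568.5 159.9 144 147
python3 -m handwheel '[[0.3,0,0,0,0,0,0],[0.5,0,0,0,0,0,0],[0.5,0,0,0,0,0,0],[0.5,0,0,0,0,0,0]]' >/dev/null; python3 w.py
```

```text
t 42.15 pos [569.3 160.1 146.6] yaw 146.5 tilt [ 0.001 -0.   ] F [-0.1 -0.3 -0.7] w 1.0 ff 0.0 j6 -1.12
units [-0.021 -0.004 -0.065] turn 0.046
t 42.65 pos [569.8 160.4 147.1] yaw 146.5 tilt [0.002 0.001] F [-0.5  1.7  5.9] w 0.666 ff 63.2 j6 -1.12
```

```bash
python3 -m handwheel '[[0.5,0,0,0.2,0,0,0],[0.5,0,0,0.7,0,0,0],[0.5,0,0,0.8,0,0,0],[0.5,-0.395,0.7,0,0,0,-0.21],[0.5,-0.395,0.7,0,0,0,-0.21],[0.5,-0.395,0.7,0,0,0,-0.21],[0.5,-0.395,0.7,0,0,0,-0.21],[0.5,-0.395,0.7,0,0,0,-0.21],[0.5,-0.395,0.7,-0.4,0,0,-0.21],[0.5,-0.395,0.7,-0.6,0,0,-0.21]]' >/dev/null; python3 -m handwheel '[[0.5,0,0,-1,0,0,0],[0.5,0,0,-1,0,0,0],[0.5,0,0,-0.8,0,0,0],[0.5,0,0,0,0,0,0]]' >/dev/null; python3 w.py 459 356 9.1 132
```

```text
t 44.4 pos [456.8 354.   59.4] yaw 131.8 tilt [-0.005 -0.005] F [ 0.   0.2 -0.2] w 0.661 ff 64.1 j6 -1.77
units [ 0.054  0.049 -1.257] turn 0.021
```

```bash
python3 -m handwheel '[[0.5,0.02,0.05,-0.8,0,0,0],[0.5,0,0,-0.3,0,0,0],[0.5,0,0,0,0,0,0],[0.5,0,0,-0.08,0,0,0],[0.5,0,0,0,0,0,0]]' >/dev/null; python3 w.py 459 356 9.1 132
```

```text
t 45.02 pos [459.6 358.3  15.7] yaw 131.8 tilt [0.001 0.001] F [-0.3  0.1 -0.7] w 0.665 ff 64.1 j6 -1.77
units [-0.015 -0.057 -0.164] turn 0.018
```

```bash
python3 -m handwheel '[[0.5,0,0,-0.13,0,0,0],[0.5,0,0,-0.05,0,0,0],[0.5,0,0,0,0,0,0]]' >/dev/null; python3 w.py; python3 -m handwheel '[[0,0,0,0.02,0,0,0],[0,0,0,0,0,0,0],[0,0,0,0.5,0,0,0],[0,0,0,1,0,0,0],[0,0,0,1,0,0,0],[0,0,0,1,0,0,0],[0,0,0,1,0,0,0],[0,0,0,1,0,0,0]]' >/dev/null; python3 w.py
python3 - <<'E'
from h import *
b=snap('top');t=b['img'];hsv=cv2.cvtColor(t,cv2.COLOR_BGR2HSV)
red=((hsv[...,0]<8)|(hsv[...,0]>172))&(hsv[...,1]>150)&(hsv[...,2]>90)
yel=(hsv[...,0]>12)&(hsv[...,0]<35)&(hsv[...,1]>120)&(hsv[...,2]>70)
def big(m,box):
    mm=np.zeros(m.shape,np.uint8);u0,v0,u1,v1=box;mm[v0:v1,u0:u1]=m[v0:v1,u0:u1]*255
    return max(cv2.findContours(mm,0,1)[0],key=cv2.contourArea)
r=big(red,(315,165,348,215));y=big(yel,(310,110,355,195))
(c,s,an)=cv2.minAreaRect(r);p=onz(b,*c,28);print('grip',c,s,an,p)
W=np.array([onz(b,*q[0],15)[:2] for q in y.astype(float)]);vx,vy,x0,y0=cv2.fitLine(W.astype(np.float32),2,0,.01,.01).ravel();print('blade dir',np.degrees(np.arctan2(vy,vx)),x0,y0,W[np.argmax(W[:,0])],len(W))
E
```

```text
t 45.4 pos [459.6 358.3   9.4] yaw 131.9 tilt [0.001 0.001] F [-3.9 -1.4 10.7] w 0.668 ff 65.7 j6 -1.77
t 46.4 pos [459.2 357.8 229.5] yaw 131.8 tilt [-0. -0.] F [-0.   0.7  0.4] w 1.0 ff 0.0 j6 -1.77
grip (328.3999938964844, 185.29998779296875) (9.17060375213623, 13.597792625427246) 18.43494987487793 [560.49906147 -79.94951407  28.        ]
blade dir -15.854393 661.179 -109.96155 [ 739.97329175 -130.06239867] 101
```

```bash
python3 -m handwheel '[[0,0.23,-0.99,0,0,0,-0.526],[0,0.23,-0.99,0,0,0,-0.526],[0,0.23,-0.99,0,0,0,-0.526],[0,0.23,-0.99,0,0,0,-0.526],[0,0.23,-0.99,0,0,0,-0.526],[0,0.23,-0.99,0,0,0,-0.526],[0,0.23,-0.99,0,0,0,-0.526],[0,0.23,-0.99,0,0,0,-0.526],[0,0.23,-0.99,0,0,0,-0.526],[0,0.23,-0.99,0,0,0,-0.526]]' >/dev/null; python3 -m handwheel '[[0,0.23,-0.99,0,0,0,-0.526],[0,0,0,-1,0,0,0],[0,0,0,-1,0,0,0],[0,0,0,-1,0,0,0],[0,0,0,-1,0,0,0],[0,0,0,0,0,0,0]]' >/dev/null; python3 w.py 560 -80.5 4 74
python3 - <<'E'
from h import *
a=snap('scene');b=snap('top')
x=cv2.resize(b['img'][140:225,290:360],None,fx=5,fy=5,interpolation=cv2.INTER_CUBIC)
y=cv2.resize(a['img'][140:225,240:330],None,fx=5,fy=5,interpolation=cv2.INTER_CUBIC)
cv2.imwrite('pics/b9.png',np.hstack([x,y]))
E
```

```text
t 48.45 pos [557.8 -77.8  65.3] yaw 73.9 tilt [-0.008 -0.   ] F [-0.1 -0.5  0.3] w 1.002 ff 0.0 j6 -1.99
units [ 0.054 -0.068 -1.531] turn 0.007
```

View pics/b9.png

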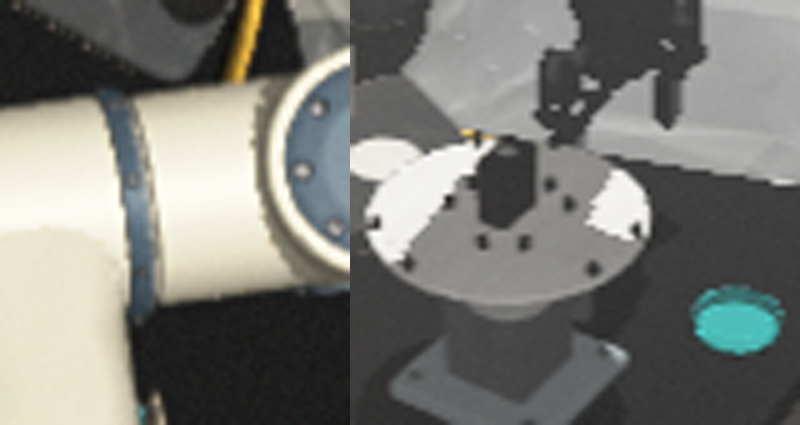

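```bash
python3 -m handwheel '[[0,0.02,-0.05,-0.8,0,0,0],[0,0,0,-0.6,0,0,0],[0,0,0,-0.1,0,0,0],[0,0,0,0,0,0,0]]' >/dev/null; python3 w.py 560 -80.5 4 74;python3 -m handwheel '[[0.4,0,0,0,0,0,0],[1,0,0,0,0,0,0],[1,0,0,0,0,0,0],[1,0,0,0,0,0,0],[1,0,0,0,0,0,0],[1,0,0,0,0,0,0]]' >/dev/null; python3 w.py
```

```text
t 49.05 pos [562.6 -79.6  10.2] yaw 74.0 tilt [ 0.003 -0.   ] F [-0.2 -0.5  0.5] w 1.002 ff 0.0 j6 -1.99
units [-0.066 -0.022 -0.156] turn 0.002
t 49.8 pos [561.8 -79.6   9.1] yaw 74.0 tilt [ 0.001 -0.   ] F [-1.2  0.4  5.2] w 0.292 ff 59.9 j6 -1.99
```

```bash
python3 -m handwheel '[[0,0,0,0,0,0,0],[0,0,0,0,0,0,0],[0,-0.03,0,-0.16,0,0,0],[0,0,0,0,0,0,0]]' >/dev/null; python3 w.py;python3 -m handwheel '[[0.4,0,0,0,0,0,0],[1,0,0,0,0,0,0],[1,0,0,0,0,0,0],[1,0,0,0,0,0,0],[1,0,0,0,0,0,0]]' >/dev/null; python3 w.py;  python3 -m handwheel '[[1,0,0,0.3,0,0,0],[1,0,0,0.8,0,0,0],[1,0,0,1,0,0,0],[1,0,0,1,0,0,0],[1,0,0,1,0,0,0],[1,0,0,1,0,0,0],[1,0,0,0.5,0,0,0],[1,0,0,0,0,0,0]]' >/dev/null; python3 w.py
```

```text
t 50.3 pos [559.2 -79.7   1.1] yaw 73.9 tilt [-0.002 -0.   ] F [-0.1  0.5  0.4] w 1.002 ff 0.0 j6 -1.99
t 50.92 pos [560.4 -79.6   2.4] yaw 74.0 tilt [0.001 0.   ] F [-0.3  0.2  2.6] w 0.29 ff 59.8 j6 -1.99
t 51.92 pos [560.6 -79.6 228. ] yaw 74.0 tilt [0.004 0.   ] F [ 0.1 -0.3 -1.6] w 0.294 ff 59.3 j6 -1.99
```

```bash
python3 -m handwheel '[[1,-0.5,0.14,0,0,0,0],[1,-1,0.29,0,0,0,0],[1,-1,0.29,0,0,0,0],[1,-1,0.29,0,0,0,0],[1,-0.5,0.15,0,0,0,0],[1,0,0,0,0,0,0]]' >/dev/null; python3 w.py; python3 -m handwheel '[[1,0,-0.2,0,0,0,1],[1,0,-0.2,0,0,0,1],[1,0,-0.2,0,0,0,1],[1,0,-0.2,0,0,0,1],[1,0,-0.2,0,0,0,1],[1,0,-0.2,0,0,0,1],[1,0,-0.2,0,0,0,1],[1,0,-0.2,0,0,0,1],[1,0,-0.2,0,0,0,1],[1,0,-0.2,0,0,0,1]]' >/dev/null; python3 -m handwheel '[[1,0,0,0,0,0,0.3],[1,0,0,0,0,0,0],[1,0,0,0,0,0,0]]' >/dev/null; python3 w.py 400 -115 60 177.1
python3 - <<'E'
from h import *
a=snap('scene');t=a['img'];hsv=cv2.cvtColor(t,cv2.COLOR_BGR2HSV)
yel=(hsv[...,0]>12)&(hsv[...,0]<35)&(hsv[...,1]>110)&(hsv[...,2]>60)
s=robot.state()['eef_pos'];d=np.array([np.cos(np.radians(87.1)),np.sin(np.radians(87.1)),0])
for k in (20,100,190): print(k,np.round(proj(a,s+d*k+[0,0,3]),1))
mm=np.zeros(yel.shape,np.uint8);mm[100:300,200:450]=yel[100:300,200:450]*255
for c in sorted(cv2.findContours(mm,0,1)[0],key=cv2.contourArea)[::-1][:4]:print(cv2.boundingRect(c),cv2.fitLine(c,2,0,.01,.01).ravel().round(2),cv2.contourArea(c))
E
```

```text
t 52.67 pos [398.3 -33.  225.3] yaw 74.0 tilt [-0.001  0.   ] F [ 0.  -0.3 -1.4] w 0.294 ff 59.2 j6 -2.16
t 54.3 pos [ 400.1 -113.3  225.6] yaw 176.9 tilt [-0.001 -0.   ] F [-0.4  0.2 -1.2] w 0.296 ff 59.2 j6 -0.16
units [-4.000e-03 -4.300e-02 -4.139e+00] turn 0.021
20 [338.4 141.8]
100 [326.7 152.3]
190 [312.5 165.1]
(313, 162, 4, 4) [  0.64  -0.77 314.57 163.71] 2.5
(337, 138, 3, 7) [ 2.3000e-01 -9.7000e-01  3.3869e+02  1.4115e+02] 0.5
(337, 140, 1, 1) [  1.   0. 337. 140.] 0.0
(335, 142, 1, 1) [  1.   0. 335. 142.] 0.0
```

```bash
python3 -m handwheel '[[1,0,-0.03,-0.8,0,0,0.02],[1,0,0,-1,0,0,0],[1,0,0,-1,0,0,0],[1,0,0,-1,0,0,0],[1,0,0,-0.5,0,0,0],[1,0,0,0,0,0,0]]' >/dev/null; python3 w.py 526.5 -114.8 52 177.1
```

```text
t 55.1 pos [ 399.  -114.5   52.9] yaw 177.1 tilt [-0.004 -0.   ] F [-0.6 -1.1 -0.7] w 0.293 ff 59.2 j6 -0.15
units [ 3.188 -0.009 -0.023] turn -0.004
```

```bash
python3 -m handwheel '[[1,0.4,0,0,0,0,0],[1,0.8,0,0,0,0,0],[1,0.8,0,0,0,0,0],[1,0.7,0,0,0,0,0],[1,0.4,0,0,0,0,0],[1,0,0,0,0,0,0],[1,0,0,0,0,0,0]]' >/dev/null; python3 w.py 526.5 -114.8 50 177.1
python3 - <<'E'
from h import *
a=snap('scene');t=a['img'];hsv=cv2.cvtColor(t,cv2.COLOR_BGR2HSV)
g=cv2.cvtColor(t,cv2.COLOR_BGR2GRAY)
print(np.round(proj(a,(537,78,50)),1),np.round(proj(a,(530,-20,55)),1))
E
```

```text
t 55.98 pos [ 524.4 -114.4   54.6] yaw 177.1 tilt [0.001 0.   ] F [ 0.   0.4 -1.9] w 0.291 ff 59.3 j6 -0.13
units [ 0.054 -0.01  -0.114] turn -0.005
[276.6 199.1] [292.4 184.3]
```

```bash
python3 -m handwheel '[[1,0.05,0,-0.1,0,0,0],[1,0,0,-0.05,0,0,0],[1,0,0,0,0,0,0]]' >/dev/null; python3 w.py 526.5 -114.8 48 177.1;python3 -m handwheel '[[1,0.01,0.2,0,0,0,0],[1,0.01,0.2,0,0,0,0],[1,0,0,0,0,0,0]]' >/dev/null; python3 w.py
```

```text
t 56.4 pos [ 525.8 -114.4   47.8] yaw 177.2 tilt [-0.001 -0.   ] F [ 0.6  0.1 -1.4] w 0.293 ff 59.3 j6 -0.13
units [ 0.018 -0.01   0.004] turn -0.006
t 56.77 pos [527.1 -97.7  48.2] yaw 177.2 tilt [0. 0.] F [-0.1  0.1 -0.8] w 0.291 ff 59.3 j6 -0.16
```

```bash
python3 -m handwheel '[[1,0.01,0.2,0,0,0,0],[1,0.01,0.2,0,0,0,0],[1,0,0,0,0,0,0]]' >/dev/null; python3 w.py;python3 -m handwheel '[[1,0.01,0.2,0,0,0,0],[1,0,0,0,0,0,0]]' >/dev/null; python3 w.py 529.6 -57 48 177.1
```

```text
t 57.15 pos [527.8 -81.8  48.1] yaw 177.2 tilt [0. 0.] F [-0.3 -0.3 -1.1] w 0.294 ff 59.3 j6 -0.19
t 57.4 pos [528.2 -74.   48.1] yaw 177.2 tilt [0. 0.] F [-0.2 -0.1 -1.2] w 0.293 ff 59.3 j6 -0.2
units [ 0.036  0.424 -0.002] turn -0.009
```

```bash
python3 -m handwheel '[[1,0.01,0.1,-0.01,0,0,0],[1,0.01,0.1,0,0,0,0],[1,0.01,0.1,0,0,0,0],[1,0,0,0,0,0,0]]' >/dev/null; python3 w.py;python3 -m handwheel '[[1,0.01,0.1,0,0,0,0],[1,0,0.1,0,0,0,0],[1,0.01,0.1,0,0,0,0],[1,0,0,0,0,0,0]]' >/dev/null; python3 w.py
```

```text
t 57.9 pos [529.2 -62.9  47.8] yaw 177.2 tilt [-0.    -0.001] F [-0.  -4.2 -1.3] w 0.295 ff 59.4 j6 -0.23
t 58.4 pos [529.7 -51.3  47.7] yaw 177.2 tilt [-0.001 -0.001] F [-0.3 -5.1 -1.6] w 0.293 ff 59.4 j6 -0.25
```

```bash
python3 -m handwheel '[[1,0.005,0.1,0,0,0,0],[1,0.005,0.1,0,0,0,0],[1,0,0.08,0,0,0,0],[1,0,0,0,0,0,0],[1,0,0,0,0,0,0]]' >/dev/null; python3 w.py
python3 - <<'E'
from h import *
a=snap('scene');b=snap('top')
g=cv2.cvtColor(a['img'],cv2.COLOR_BGR2GRAY)
# near (lowest) disc edge along column of axis vs prediction for seated / lifted
u,v=proj(a,(538,112.9,141));u=int(round(u));print(u,v)
for du in(-6,0,6):
    col=g[175:225,u+du].astype(int);print(col)
for z in (135,142,145): print(z,max(proj(a,(538+92*np.cos(t),112.9+92*np.sin(t),z))[1] for t in np.linspace(0,6.28,200)))
E
```

```text
t 59.02 pos [530.  -40.   47.6] yaw 177.1 tilt [-0.001 -0.001] F [-0.4 -4.5 -1.5] w 0.292 ff 59.4 j6 -0.27
271 182.26002683908786
[ 80 127 219 218 218 217 217 210 140 211 128 118 121 142 143 142 142 143
 143 142 144 150 154 116 111 111 113 101  72  71  72  71  72  76  89 105
 106  72  71  72  71  74  89 100  99 102 102 101 105 105]
[ 55  54  56  55  55  57  57  55  57 129 140 140 140 141 140 142 141 144
 143 143 143 143 159 144 119 118 118 119 118  83  73  72  74  72  72  71
  71  72  72  73  74  73  71  70  75  97  99 101 100 101]
[ 73  77  91  91 114 142 142 139 140 139 139 126 126 140 139 141 143 144
 145 144 143 143 156 129 115 114 114 104  71  70  69  70  69  70  69  70
  70  69  71  69  69  68  74  93 100 102 100 103 100  91]
135 200.97994125686492
142 199.1733273700567
145 198.3956916850097
```

```bash
python3 - <<'E'
from h import *
s=cv2.imread('pics/s4.png',0);s=cv2.resize(s,(150,150),interpolation=cv2.INTER_AREA)
for u in(277,283):print('seated',u,s[45:75,u-190].tolist())
g=cv2.cvtColor(snap('scene')['img'],cv2.COLOR_BGR2GRAY)
for u in(277,283):print('now',u,g[185:215,u].tolist())
E
```

```text
seated 277 [235, 236, 237, 236, 235, 231, 236, 237, 237, 238, 238, 239, 239, 239, 220, 152, 112, 99, 72, 68, 68, 68, 66, 67, 67, 68, 68, 68, 67, 66]
seated 283 [238, 237, 236, 236, 236, 235, 234, 236, 238, 238, 238, 238, 236, 208, 117, 68, 69, 68, 67, 68, 67, 68, 68, 69, 68, 67, 71, 86, 96, 99]
now 277 [139, 127, 126, 139, 141, 141, 139, 143, 143, 143, 143, 142, 156, 127, 115, 114, 114, 105, 67, 71, 69, 70, 69, 71, 70, 71, 69, 69, 70, 69]
now 283 [142, 140, 140, 140, 139, 140, 141, 142, 141, 143, 142, 154, 105, 70, 71, 68, 68, 69, 70, 69, 70, 67, 70, 70, 69, 68, 73, 89, 101, 100]
```

```bash
python3 -m handwheel '[[0,0,0,0,0,0,0],[0,0,0,0,0,0,0],[0,0,0,0,0,0,0],[0,0,0,0,0,0,0]]' >/dev/null;python3 w.py; python3 -m handwheel '[[0,0,0,0.3,0,0,0],[0,0,0,1,0,0,0],[0,0,0,1,0,0,0],[0,0,0,1,0,0,0],[0,0,0,1,0,0,0],[0,0,0,0.5,0,0,0],[0,0.05,0.96,0,0,0,0],[0,0.05,0.96,0,0,0,0],[0,0.05,0.96,0,0,0,0],[0,0.05,0.96,0,0,0,0]]' >/dev/null; python3 w.py 537.9 112.9 163 177
```

```text
t 59.67 pos [530.6 -39.   47.8] yaw 177.2 tilt [0. 0.] F [0.5 0.7 0.6] w 0.996 ff 0.0 j6 -0.27
t 60.92 pos [538.4 115.5 240.8] yaw 177.2 tilt [0.001 0.   ] F [-0.3 -0.9 -0.6] w 0.999 ff 0.0 j6 -0.55
units [-0.013 -0.066 -1.944] turn -0.016
```

```bash
python3 -m handwheel '[[0,0,-0.05,-1,0,0,0],[0,0,0,-0.7,0,0,0],[0,0,0,-0.2,0,0,0],[0,0,0,0,0,0,0]]' >/dev/null;python3 w.py 537.9 112.9 163 177;python3 -m handwheel '[[0.4,0,0,0,0,0,0],[1,0,0,0,0,0,0],[1,0,0,0,0,0,0],[1,0,0,0,0,0,0],[1,0,0,0,0,0,0]]' >/dev/null; python3 w.py; python3 -m handwheel '[[1,0,0,0.2,0,0,0],[1,0,0,0.4,0,0,0],[1,0,0,0.6,0,0,0],[1,0,0,0.6,0,0,0],[1,0,0,0.6,0,0,0],[1,0,0,0,0,0,0]]' >/dev/null; python3 w.py 615 318 250 177
```

```text
t 61.42 pos [538.8 112.3 164.5] yaw 177.2 tilt [ 0.001 -0.   ] F [0.  0.2 0.5] w 0.998 ff 0.0 j6 -0.54
units [-0.023  0.016 -0.038] turn -0.016
t 62.05 pos [538.3 112.4 164.2] yaw 177.2 tilt [-0.  0.] F [-4.1  0.1  5.5] w 0.274 ff 60.5 j6 -0.54
t 62.8 pos [539.3 112.7 261.1] yaw 177.1 tilt [0.003 0.001] F [ 0.4 -0.  -4.1] w 0.271 ff 60.0 j6 -0.54
units [ 1.891  5.133 -0.277] turn -0.015
```

```bash
python3 - <<'E'
from h import *
b=snap('top')
t=cv2.imread('pics/t7.png',0)
for (x0,y0,x1,y1,z,n) in [(100,40,280,220,5,'foot')]:
    m=np.zeros_like(t);m[y0:y1,x0:x1]=(t[y0:y1,x0:x1]>60)*255
    c=max(cv2.findContours(m,0,1)[0],key=cv2.contourArea);(x,y),r=cv2.minEnclosingCircle(c);print(x,y,r)
    print(n,onz(b,160+(x+.5)/4.5-.5,140+(y+.5)/4.5-.5,z))
print('rim eye',onz(b,160+175/4.5-.4,140+133/4.5-.4,88))
E
```

```text
189.55398559570312 131.66195678710938 72.06287384033203
foot [614.15588732 318.34652218   5.        ]
rim eye [605.1169725  316.16158646  88.        ]
```

```bash
python3 -m handwheel '[[1,0.2,0.5,0,0,0,0],[1,0.27,0.75,0,0,0,0],[1,0.3,0.8,0,0,0,0],[1,0.3,0.8,0,0,0,0],[1,0.3,0.8,0,0,0,0],[1,0.27,0.75,0,0,0,0],[1,0.2,0.5,0,0,0,0],[1,0.03,0.25,0,0,0,0],[1,0,0,0,0,0,0],[1,0,0,0,0,0,0]]' >/dev/null; python3 w.py 614.5 319.5 190 177
```

```text
t 64.1 pos [613.1 317.8 259.7] yaw 177.1 tilt [-0. -0.] F [-0.2 -0.5 -2.8] w 0.275 ff 59.9 j6 -0.75
units [ 0.034  0.042 -1.743] turn -0.014
```

```bash
python3 -m handwheel '[[1,0.035,0.04,-0.6,0,0,0],[1,0,0,-0.8,0,0,0],[1,0,0,-0.4,0,0,0],[1,0,0,-0.4,0,0,0],[1,0,0,0,0,0,0]]' >/dev/null; python3 w.py;python3 -m handwheel '[[1,0,0,-0.4,0,0,0],[1,0,0,-0.4,0,0,0],[1,0,0,-0.3,0,0,0],[1,0,0,0,0,0,0]]' >/dev/null; python3 w.py
```

```text
t 64.72 pos [614.1 319.2 170.6] yaw 177.1 tilt [-0.002 -0.001] F [-0.  -0.8 -4.1] w 0.267 ff 59.8 j6 -0.75
t 65.22 pos [613.9 319.5 125.8] yaw 177.2 tilt [-0.003 -0.002] F [-0.1 -0.4 -4.3] w 0.271 ff 59.8 j6 -0.75
```

```bash
python3 -m handwheel '[[1,0,0,-0.12,0,0,0],[1,0,0,0,0,0,0]]' >/dev/null; python3 w.py;python3 -m handwheel '[[1,0,0,-0.08,0,0,0],[1,0,0,0,0,0,0]]' >/dev/null; python3 w.py
```

```text
t 65.47 pos [614.7 320.1 122.9] yaw 177.2 tilt [0. 0.] F [ 0.   0.2 -4.2] w 0.269 ff 60.0 j6 -0.75
t 65.72 pos [614.6 319.9 119.5] yaw 177.2 tilt [-0. -0.] F [-0.2 -0.  -3.7] w 0.273 ff 60.0 j6 -0.75
```

```bash
python3 -m handwheel '[[1,0,0,-0.05,0,0,0],[1,0,0,0,0,0,0]]' >/dev/null; python3 w.py;python3 -m handwheel '[[1,0,0,-0.05,0,0,0],[1,0,0,0,0,0,0]]' >/dev/null; python3 w.py
```

```text
t 65.97 pos [614.9 320.2 119. ] yaw 177.2 tilt [0.001 0.001] F [-2.5 -0.4  2.8] w 0.275 ff 60.5 j6 -0.75
t 66.22 pos [615.1 320.4 118.8] yaw 177.2 tilt [0.003 0.001] F [-5.6  0.1 10.5] w 0.271 ff 60.6 j6 -0.75
```

```bash
python3 -m handwheel '[[0,0,0,0.02,0,0,0],[0,0,0,0,0,0,0],[0,0,0,0,0,0,0],[0,0,0,0.5,0,0,0],[0,0,0,1,0,0,0],[0,0,0,0.8,0,0,0],[0,-0.232,-0.98,0,0,0,0],[0,-0.232,-0.98,0,0,0,0],[0,-0.232,-0.98,0,0,0,0],[0,-0.232,-0.98,0,0,0,0]]' >/dev/null; python3 -m handwheel '[[0,-0.232,-0.98,0,0,0,0],[0,-0.232,-0.98,0,0,0,0],[0,-0.232,-0.98,0,0,0,0],[0,-0.232,-0.98,0,0,0,0],[0,-0.232,-0.98,0,0,0,0],[0,0,-0.15,-0.5,0,0,0],[0,0,0,-0.8,0,0,0],[0,0,0,0,0,0,0]]' >/dev/null; python3 w.py 530.3 -39.5 47.6 177.2
python3 - <<'E'
from h import *
b=snap('top');t=b['img'];g=cv2.cvtColor(t,cv2.COLOR_BGR2GRAY)
m=np.zeros_like(g);m[125:205,155:240]=(g[125:205,155:240]>150)*255
c=cv2.convexHull(max(cv2.findContours(m,0,1)[0],key=cv2.contourArea));e=cv2.fitEllipse(c);print('disc',e,onz(b,*e[0],102))
hsv=cv2.cvtColor(t,cv2.COLOR_BGR2HSV)
d=((hsv[...,1]<110)&(g>110)).astype(np.uint8)*255;mm=np.zeros_like(d);mm[203:236,150:232]=d[203:236,150:232]
for c in cv2.findContours(mm,0,1)[0]:
    if cv2.contourArea(c)>80:(x,y),r=cv2.minEnclosingCircle(c);print('dish',onz(b,x,y,14).round(1),r)
E
```

```text
t 68.47 pos [529.5 -39.2 154.3] yaw 177.1 tilt [-0.005 -0.001] F [ 0.5 -0.   0.6] w 1.001 ff 0.0 j6 -0.27
units [ 0.021 -0.008 -2.668] turn 0.008
disc ((197.3122100830078, 165.25828552246094), (61.87667465209961, 62.5625114440918), 44.43167495727539) [615.27375151 317.62319444 102.        ]
dish [459.3 355.5  14. ] 9.77100658416748
dish [465.  275.5  14. ] 9.089296340942383
```

```bash
python3 -m handwheel '[[0,0.01,0,-1,0,0,0],[0,0,0,-1,0,0,0],[0,0,0,-0.5,0,0,0],[0,0,0,-0.12,0,0,0],[0,0,0,0,0,0,0]]' >/dev/null; python3 w.py 530.3 -39.5 47.6 177.2;python3 -m handwheel '[[0.4,0,0,0,0,0,0],[1,0,0,0,0,0,0],[1,0,0,0,0,0,0],[1,0,0,0,0,0,0],[1,0,0,0,0,0,0]]' >/dev/null; python3 w.py
```

```text
t 69.15 pos [532.7 -38.6  53. ] yaw 177.2 tilt [ 0.002 -0.   ] F [-0.  -0.5  0.3] w 0.999 ff 0.0 j6 -0.27
units [-0.061 -0.022 -0.136] turn 0.0
t 69.78 pos [531.8 -38.8  52.1] yaw 177.2 tilt [0.001 0.   ] F [-0.6 -0.1  2.8] w 0.29 ff 63.1 j6 -0.27
```

```bash
python3 -m handwheel '[[1,-0.02,-0.3,0.02,0,0,0],[1,-0.02,-0.4,0.01,0,0,0],[1,-0.02,-0.4,0,0,0,0],[1,-0.02,-0.4,0,0,0,0],[1,-0.02,-0.4,0,0,0,0],[1,0,0,0,0,0,0]]' >/dev/null; python3 w.py; python3 -m handwheel '[[1,-0.4,0,0.2,0,0,0],[1,-1,0,0.4,0,0,0],[1,-1,0,0.6,0,0,0],[1,-0.8,0.2,1,0,0,0],[1,0,0.4,1,0,0,0],[1,0,0.4,1,0,0,0],[1,0,0,0,0,0,0]]' >/dev/null; python3 w.py
```

```text
t 70.53 pos [ 527.4 -116.2   52.7] yaw 177.0 tilt [-0. -0.] F [ 0.2  0.5 -1.1] w 0.291 ff 62.5 j6 -0.12
t 71.4 pos [400.6 -73.9 224.4] yaw 177.3 tilt [0.008 0.001] F [ 0.3  0.5 -1.6] w 0.29 ff 62.6 j6 -0.25
```

```bash
python3 -m handwheel '[[1,0,-0.08,0,0,0,-1],[1,0,-0.08,0,0,0,-1],[1,0,-0.08,0,0,0,-1],[1,0,-0.08,0,0,0,-1],[1,0,-0.08,0,0,0,-1],[1,0,-0.08,0,0,0,-1],[1,0,-0.08,0,0,0,-1],[1,0,-0.08,0,0,0,-1],[1,0,-0.08,0,0,0,-1],[1,0,-0.05,0,0,0,-0.1]]' >/dev/null; python3 -m handwheel '[[1,0,0,-0.8,0,0,0],[1,0,0,-1,0,0,0],[1,0,0,-1,0,0,0],[1,0,0,-1,0,0,0],[1,0,0,0,0,0,0]]' >/dev/null; python3 w.py 500 -105 8 86.3
```

```text
t 73.28 pos [ 396.5 -105.7   66.5] yaw 86.3 tilt [-0.007 -0.   ] F [ 0.1 -0.9 -2.1] w 0.293 ff 62.5 j6 -1.76
units [ 2.589  0.019 -1.463] turn 0.002
```

```bash
python3 -m handwheel '[[1,0.5,0,0,0,0,0],[1,0.8,0,0,0,0,0],[1,0.8,0,0,0,0,0],[1,0.4,0,0,0,0,0],[1,0,0,-0.6,0,0,0],[1,0,0,-0.5,0,0,0],[1,0,0,-0.2,0,0,0],[1,0,0,0,0,0,0]]' >/dev/null; python3 w.py 500 -105 7.1 86.3
```

```text
t 74.28 pos [ 500.1 -105.7   17.8] yaw 86.2 tilt [ 0.001 -0.   ] F [ 0.2  0.5 -1.2] w 0.291 ff 62.6 j6 -1.74
units [-0.002  0.017 -0.267] turn 0.008
```

```bash
python3 -m handwheel '[[1,0,0,-0.2,0,0,0],[1,0,0,0,0,0,0]]' >/dev/null; python3 w.py; python3 -m handwheel '[[1,0,0,-0.06,0,0,0],[1,0,0,0,0,0,0]]' >/dev/null; python3 w.py
```

```text
t 74.53 pos [ 499.4 -105.6    8.9] yaw 86.2 tilt [-0.  0.] F [-0.4 -0.6 -1.5] w 0.295 ff 62.6 j6 -1.74
t 74.78 pos [ 500.  -105.7    7.9] yaw 86.2 tilt [ 0.001 -0.   ] F [-3.5  2.5  9.5] w 0.288 ff 63.7 j6 -1.74
```

On the bench. Release, back off, verify.

```bash
python3 -m handwheel '[[0,0,0,0.01,0,0,0],[0,0,0,0,0,0,0],[0,0,0,0,0,0,0],[0,0,0,0.4,0,0,0],[0,0,0,1,0,0,0],[0,0,0,1,0,0,0],[0,0,0,1,0,0,0],[0,-1,0,1,0,0,0],[0,-1,-0.5,0,0,0,0],[0,-0.5,-1,0,0,0,0]]' >/dev/null;python3 -m handwheel '[[0,-0.5,-1,0,0,0,0],[0,0,-1,0,0,0,0],[0,0,0,0,0,0,0],[0,0,0,0,0,0,0]]' >/dev/null; python3 w.py
python3 - <<'E'
from h import *
b=snap('top');a=snap('scene');t=b['img'];hsv=cv2.cvtColor(t,cv2.COLOR_BGR2HSV)
red=((hsv[...,0]<8)|(hsv[...,0]>172))&(hsv[...,1]>150)&(hsv[...,2]>90)
yel=(hsv[...,0]>12)&(hsv[...,0]<35)&(hsv[...,1]>120)&(hsv[...,2]>70)
for n,m,box in(('red',red,(315,165,348,215)),('yel',yel,(310,110,355,208))):
    mm=np.zeros(m.shape,np.uint8);u0,v0,u1,v1=box;mm[v0:v1,u0:u1]=m[v0:v1,u0:u1]*255
    c=max(cv2.findContours(mm,0,1)[0],key=cv2.contourArea);r=cv2.minAreaRect(c);print(n,r,[onz(b,*q,20)[:2].round() for q in cv2.boxPoints(r)])
im=a['img'];h=cv2.cvtColor(im,cv2.COLOR_BGR2HSV)
for x,y,w_,h_ in [(172,270,32,32)]:
    mm=(((h[...,0]<8)|(h[...,0]>172))&(h[...,1]>150)&(h[...,2]>90)).astype(np.uint8);ys,xs=np.nonzero(mm[y:y+h_,x:x+w_]);print('timer',xs.mean()+x,ys.mean()+y)
    im0=cv2.imread('pics/s0.png');h0=cv2.cvtColor(im0,cv2.COLOR_BGR2HSV);mm=(((h0[...,0]<8)|(h0[...,0]>172))&(h0[...,1]>150)&(h0[...,2]>90)).astype(np.uint8);ys,xs=np.nonzero(mm[y:y+h_,x:x+w_]);print('timer0',xs.mean()+x,ys.mean()+y)
E
```

```text
t 76.53 pos [ 379.4 -245.4  182.6] yaw 86.1 tilt [-0.  0.] F [ 0.2 -0.4  0.4] w 1.001 ff 0.0 j6 -1.41
red ((337.5, 205.0), (12.0, 9.0), 90.0) [array([518., -95.]), array([ 518., -123.]), array([ 481., -123.]), array([481., -95.])]
yel ((338.0, 171.5), (53.0, 4.0), 90.0) [array([ 688., -106.]), array([ 688., -119.]), array([ 521., -117.]), array([ 521., -105.])]
timer 191.68421052631578 292.57894736842104
timer0 191.23076923076923 292.6923076923077
```

Drift flat, plate and dishes in place, bystander unmoved; handing in.

```bash
python3 -c "
from rig import robot
print(robot.close_job())"
```

```text
the job is handed in; nothing more can be done
None
```

The job is handed in at about 76.5 s of the 210 s. All the steps were carried out in order: both dishes photographed and back on the pad, the plate freed by the drift (lift about 7 mm) and hung in its stand, and the drift laid on the bench. My last camera measurements agreed, but the hand-in returned no verdict.

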